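Dock the top-heavy bench magnifier

ROBOT

A 6-joint arm with a two-finger parallel gripper is mounted at the origin on the work surface. World frame = base frame: x ahead of the robot, y to its left, z up, the work surface at z = 0. Lengths are in m, angles in rad, forces in N, time in s.
With the tool pointing down it reaches from about 0.275 to 0.975 m from the base axis. Payload 8.4 kg.
Tool frame: the origin (TCP) lies between the finger pads; the fingertips stand 14 mm ahead of it and the grasp point (between the pads) lies 5 mm behind it; z points along the fingers, y is the line along which they close (so a half turn about z gives the same grasp; the last joint's range is limited). The gripper opens to 92 mm and grips with 3 to 60 N. Pads are 20 mm wide; open, the fingers measure 128 mm over their backs; the gripper's body (75 mm by 189 mm) begins 69 mm behind the grasp point.
Start: joints at [-1.259, 0.353, 1.633, -0, 1.155, -0.002], TCP at [0.193, -0.594, 0.229] pointing down, gripper open.
Joint ranges: [-2.63, 2.63], [-0.92, 2.1], [0.06, 2.66], [-1.3, 4.44], [0, 2.69], [-3.02, 3.02]. Speed limits (rad/s): [2.22, 2.22, 2.79, 3.14, 3.14, 3.14].

INTERFACE

Orientations are given as [roll, pitch, yaw] about the fixed x, y, z axes, in that order (R = Rz(yaw) Ry(pitch) Rx(roll)).
In Python, from rig import bot gives the robot as it stands.
- The arm moves only by the shell command python3 -m creep 'ROWS' [OPENING] [FORCE]. ROWS is JSON, a list of rows, each a list of 2 entries, a list of its own where there are three numbers: the shift along the world's x, y, z in cm, then the turn about the world's z in degrees. In form: [[[tx, ty, tz], yaw], ...]. A call has exactly 10 rows; each row shifts and turns the commanded pose from where the row before left it; what a row does not reach is not made up. A row lasts 1/12 s, in which the tool goes at most 41.7 mm and 7.16 degrees, less where a joint would pass 70% of its speed; a pose out of reach is approached as far as the arm can. A call is refused whole if a number of a shift passes 4.17 or a number of a turn 7.16, either way. A call with a gripper value outside its range is refused whole. OPENING is the opening, from -1 (shut) to 1 (fully open), set as the call begins (- or left out, the last holds). The fingers move at their own pace and stop on an object; FORCE is the grip in N (left out, the last holds). Time passes only in rows, so rows that do not move let the fingers close, or fill a call up. It gives the time, the measured TCP pose, the force, the opening and the grip force at its end, in the units of the state.
- bot.get_state(): the state, without advancing time (a new reading comes with each control period).
- bot.get_image(name): name is "scene" or "top" or "wrist"; returns the picture (400x640x3 uint8, blue, green, red); there is no depth.
- bot.camera_params(name): a dict with "fovy" (degrees; the focal length in pixels is half the picture's height over the tangent of half this angle, whatever the lens; pixels are square), "cx", "cy" (the principal point, pixels), "k1" (the pictures are not rectified: a ray, as slopes to the right and down, at radius r is drawn at 1 + k1 r^2 times it, then the intrinsics apply), "view" (4x4, takes a point from world to camera coordinates). Camera axes: x right, y up, looking along -z (the intrinsics and any distortion apply to the point x, -y, -z); pixel columns grow to the right and rows downward; lengths in m; the calibration is good to about 2 mm. A picture is of the moment at which its call begins: read the wrist's pose just before it. camera_params takes no time and is no camera call; for the wrist camera it gives the pose at the moment of the call.
- bot.finish_job(): hands the job in; it is judged then, once.
The state is a dict: "t": time; "qpos": joint angles; "qd": joint speeds; "joint_efforts": joint torques, N m; "tcp_pos": TCP position; "eef_rot": TCP orientation; "force": force on the tool from outside, world axes, zero at the start; "moment": the same for the moment, N m; "opening": finger opening in m; "finger_force": force on a finger pad.
Only numpy, scipy, OpenCV 4.12 (cv2) and the standard library are available. Lean on these libraries where they do the work, as an engineer would, in place of code of your own. Each camera call takes 0.05 s, during which the arm holds its last target. There are 200 camera calls.

TASK

Pick up the bench magnifier by its black handle, leaving its stem and lens untouched, and within a hand's breadth of where it stood get the wobbly stem up off its side stop; steady it upright for a good three seconds with the base well clear of the bench. Carry it, stem still upright and never back on either stop, to the holder, bring the stem in between the two prongs of the fork, set the base gently down on the grey plate, let go and move away. Leave the phone, bottle and tin alone.

Things in the scene. Friction and masses are not known exactly. Their poses are not given: they have to be found in the camera images.
- lamp: Bench magnifier, loose, 0.81 kg in all. Origin: underside of the base, under the middle of its handle; +x from handle to stem (at the start roughly away from the robot), +z up. Grey base plate 290 x 90 x 16 mm, x = -120 to +170 mm. Steel ballast block at x = -115 to -55 mm, up to z = 51 mm: the whole balances under the handle. Stem pivoted at x = 150 mm between steel cheeks
- handle (a point): Grip point of the black handle block, 78 mm above the lamp's underside; axes as the lamp's. The block is 50 mm (x) by 30 mm (y), from z = 16 to 100 mm; grip it across y
- stem (a joint): Lean of the stem relative to the base, rad; 0 = square to the base. It turns about the lamp's x axis through point pivot; positive: lens moves to the lamp's -y. Stops at +-0.22; it starts on the -0.22 stop (lens to +y). Centring spring 0.465 N m/rad between base and stem, damping 0.004 N m s/rad, no friction. Gravity outweighs the spring: see point pivot
- pivot (a point): Pivot of the stem, at x = 150, y = 0, z = 50 mm on the lamp, with its axes. Gravity moment on the stem 0.53 N m per rad of lean, inertia 0.0145 kg m2 (within 4 percent): stronger than the spring, so it falls from upright with a time constant of 0.45 s. Each rad of base tilt about x pulls the stem that way at 32 rad/s2; base acceleration of 1 m/s2 to +y throws it at 3.8 rad/s2 to -y
- magnifier: Stem and lens, 0.23 kg, leaning together on joint stem. Origin on the pivot, z up along the stem. Stem: aluminium tube 14 mm in diameter, up to 232 mm above the pivot; lens: upright white ring 106 mm across, 18 mm thick, square to the lamp's x, centred 280 mm above the pivot
- lens (a point): Centre of the lens, on the stem axis 280 mm above the pivot; its z axis is the stem's
- collar (a point): Point on the stem axis 150 mm above the pivot: the height that goes into the fork when docked
- holder: Lamp holder, fixed. Grey plate 380 x 150 x 12 mm, x = -130 to +250 mm; at x = 235 mm a 22 mm square post carries the fork, open towards -x (the robot). Origin on the bench, right under where the docked lamp's origin belongs: the lamp then stands on the plate, its underside 12 mm above this origin, axes parallel, stem in the fork
- fork (a point): Middle of the fork's slot, at x = 155, y = 0, z = 210 mm of the holder, with its axes. Prongs 12 mm thick (z 204 to 216 mm). The slot is 36 mm wide, runs along x, is straight from 28 mm before this point and ends in a bar 31 mm behind it; before that the prongs flare to a mouth about 50 mm wide, tips about 54 mm before this point
- phone: Bystander: black phone 145 x 70 x 8 mm on a 3 mm thick terracotta mat, between the magnifier and the holder; origin under its centre. Do not move it
- solvent: Bystander: green glass bottle, 64 mm across, 190 mm tall, at the far side; origin under its centre. Do not move it
- tin: Bystander: round aluminium flux tin, 60 mm across, 26 mm tall, on the bench beyond the phone; origin under its centre. Do not move it

How it is judged:
On the way, in this order (a step that is already met when the one before it is completed fails the run):
1. the magnifier is off the bench with its stem steady and upright for 3 s (height (world z) of lamp above 0.018 m and angle between lens's own z axis and vertical below 0.12 rad and horizontal distance between collar and fork above 0.1 m), for 3 s.
2. the stem is between the prongs and the base stands on the plate (x of collar in the frame of fork between -0.028 and 0.024 m and y of collar in the frame of fork between -0.018 and 0.018 m and z of lamp in the frame of holder between 0.008 and 0.016 m and angle between lamp's own z axis and vertical below 0.05 rad and angle between lens's own z axis and vertical below 0.16 rad and angle between the x axis of lamp and the x axis of holder, either way round below 0.2 rad), for 0.3 s.
At the end, for the whole second after the job is handed in: The lamp stands released, at rest and level (0.05 rad) on the holder's plate, aligned with the holder within 0.2 rad; the stem's collar is between the prongs (28 mm before to 24 mm behind the slot's middle), the stem within 0.16 rad of vertical; bystanders upright (all of step 2 and linear speed of lamp below 0.02 m/s and angular speed of magnifier below 0.15 rad/s and angle between each of phone, solvent, tin's own z axis and vertical below 0.15 rad); the robot touches nothing.
It fails at once if the stem rests on or falls against a stop while the magnifier is more than 100 mm from where it stood (distance of lamp from where it was at the start of the episode above 0.1 m and (value of joint stem above 0.2 rad or value of joint stem below -0.2 rad)).
It fails at once if the robot touches the stem or lens (contact force between any of the fingers, the arm and magnifier above 0.5 N).
It fails at once if the lamp is dropped on or rammed into the holder (over 60 N) (contact force between lamp and holder above 60 N).
It fails at once if the lamp tips over (angle between lamp's own z axis and vertical above 0.4 rad).
It fails at once if a bystander is moved by more than 20 mm (distance of any of phone, solvent, tin from where it was at the start of the episode above 0.02 m).
It also fails if it takes over 72 s, if anything falls off the work surface, if the arm or the gripper's body presses on something with over 40 N, if the wrist force passes 120 N, or if a joint passes its speed limit or range.

## Working session

There is one attempt and no reset: what is moved stays moved. The work goes in short steps, Python scripts to look and compute and a shell command to move; the robot and the scene stay as the last step left them, time stands still between calls to the robot, and variables do not carry over. Pictures are saved under pics/ and viewed, at most 13 in all, crops included, and the job is handed in when it is done.

```bash
mkdir -p pics; ls; python3 - <<'E'
from rig import bot
import cv2, numpy as np
s=bot.get_state(); print({k:np.round(v,3) for k,v in s.items()})
ims=[]
for n in ("scene","top"):
    im=bot.get_image(n); cv2.imwrite(f"pics/{n}0.png",im)
    p=bot.camera_params(n); print(n,p)
E
```

```text
pics
{'t': np.float64(0.0), 'qpos': array([-1.259,  0.354,  1.634, -0.   ,  1.155, -0.002]), 'qd': array([ 0.001,  0.   ,  0.   ,  0.001, -0.   , -0.   ]), 'joint_efforts': array([-1.0000e-03, -5.9385e+01, -3.3422e+01,  7.0000e-02,  2.3000e-02,
       -0.0000e+00]), 'tcp_pos': array([ 0.193, -0.594,  0.228]), 'eef_rot': array([-3.14 ,  0.   ,  0.314]), 'force': array([0.182, 0.003, 0.076]), 'moment': array([ 0.04 , -0.044,  0.002]), 'finger_force': np.float64(0.0), 'opening': np.float64(0.092)}
scene {'fovy': 50.0609530748888, 'cx': 319.85577447517164, 'cy': 194.68214865333985, 'k1': -0.018926741384613734, 'view': array([[ 0.65105851,  0.75896433,  0.00979569, -0.41350549],
       [-0.65545775,  0.55566651,  0.51147812,  0.32323559],
       [ 0.38275051, -0.33942285,  0.85924046, -1.30416904],
       [ 0.        ,  0.        ,  0.        ,  1.        ]])}
top {'fovy': 45.98558246706348, 'cx': 322.5575521850434, 'cy': 197.0194555513511, 'k1': 0.026031418279061937, 'view': array([[ 0.02871395, -0.99935128,  0.02173791, -0.02189274],
       [ 0.98748482,  0.03173343,  0.15448857, -0.66212671],
       [-0.15507817,  0.01702988,  0.98775541, -1.25935485],
       [ 0.        ,  0.        ,  0.        ,  1.        ]])}
```

View pics/scene0.png

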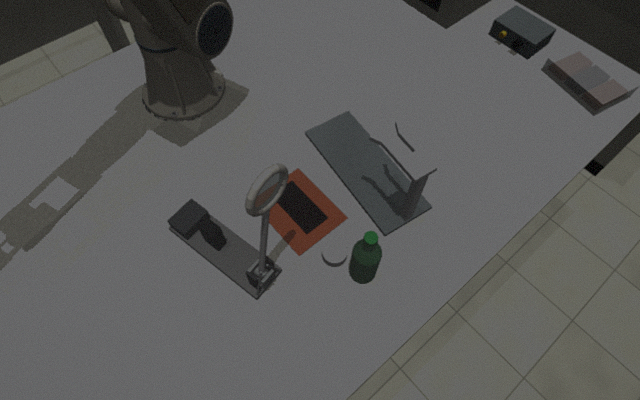

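View pics/top0.png

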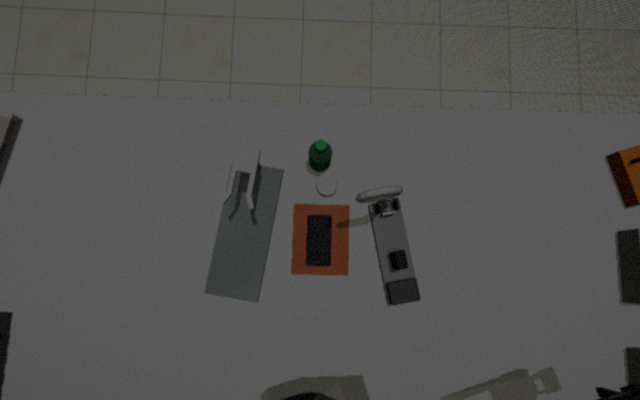

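```bash
python3 - <<'E'
from rig import bot
import cv2, numpy as np
g=lambda im:np.clip(255*(im/140.)**0.8,0,255).astype(np.uint8)
t=g(cv2.imread("pics/top0.png"))
a=cv2.resize(t[145:305,195:285],None,fx=3.75,fy=3.75,interpolation=cv2.INTER_CUBIC)
b=cv2.resize(t[165:315,340:430],None,fx=4,fy=4,interpolation=cv2.INTER_CUBIC)
m=np.zeros((600,800,3),np.uint8); m[:a.shape[0],:a.shape[1]]=a; m[:b.shape[0],400:400+b.shape[1]]=b
cv2.imwrite("pics/m1.png",m)
w=bot.get_image("wrist"); cv2.imwrite("pics/w0.png",w)
s=g(cv2.imread("pics/scene0.png"))
a=cv2.resize(s[100:310,155:450],None,fx=2.7,fy=2.7,interpolation=cv2.INTER_CUBIC)
cv2.imwrite("pics/m2.png",a); print(a.shape); print(bot.camera_params("wrist"))
E
```

```text
(567, 796, 3)
{'fovy': 60.11508454890729, 'cx': 319.35402580872295, 'cy': 199.95642842804227, 'k1': 0.021405662360724366, 'view': array([[ 3.08198656e-01, -9.51321790e-01, -6.63068244e-04,
        -6.25360957e-01],
       [ 9.13990227e-01,  2.96297586e-01, -2.77181540e-01,
         3.07951817e-02],
       [ 2.63885304e-01,  8.48209403e-02,  9.60817337e-01,
        -3.91301728e-01],
       [ 0.00000000e+00,  0.00000000e+00,  0.00000000e+00,
         1.00000000e+00]])}
```

View pics/m1.png

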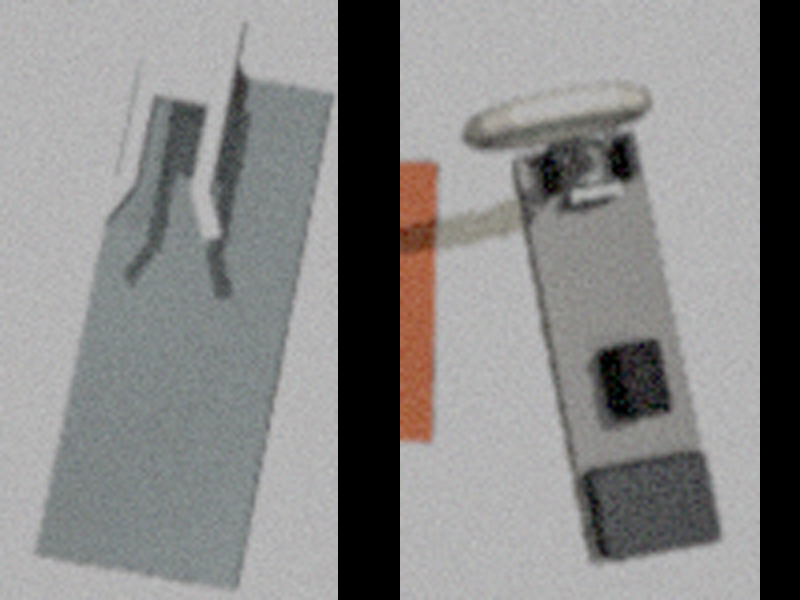

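View pics/m2.png

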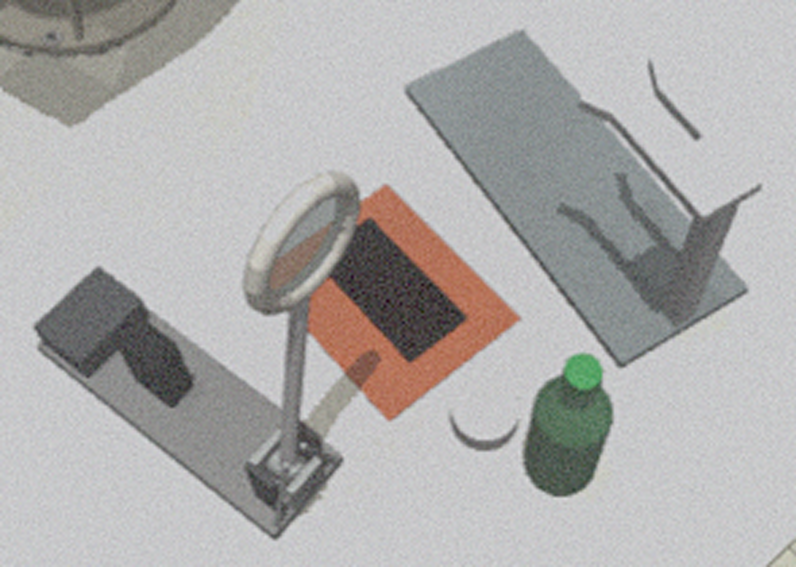

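```bash
cat > h.py <<'E'
from rig import bot
import numpy as np, cv2
def proj(p,P):
    P=np.atleast_2d(P); c=P@p["view"][:3,:3].T+p["view"][:3,3]
    u=np.c_[c[:,0],-c[:,1]]/-c[:,2:3]; u=u*(1+p["k1"]*(u**2).sum(1,keepdims=True))
    return u*200/np.tan(np.radians(p["fovy"]/2))+[p["cx"],p["cy"]]
def place(x,y,yaw,P):
    c,s=np.cos(yaw),np.sin(yaw); return np.atleast_2d(P)@np.array([[c,s,0],[-s,c,0],[0,0,1]])+[x,y,0]
E
python3 - <<'E'
from h import *
from scipy.optimize import least_squares
T,S=bot.camera_params("top"),bot.camera_params("scene")
A=lambda x,y:((x+.5)/3.75-.5+195,(y+.5)/3.75-.5+145)
B=lambda x,y:((x-400+.5)/4-.5+340,(y+.5)/4-.5+165)
C=lambda x,y:((x+.5)/2.7-.5+155,(y+.5)/2.7-.5+100)
H=[(T,A(37,555),(-.13,.075,.012)),(T,A(238,588),(-.13,-.075,.012)),(T,A(333,95),(.25,-.075,.012)),
(S,C(405,90),(-.13,-.075,.012)),(S,C(522,30),(-.13,.075,.012)),(S,C(620,363),(.25,-.075,.012)),(S,C(747,289),(.25,.075,.012))]
l=(.15,.28*np.sin(.22),.05+.28*np.cos(.22))
L=[(T,B(514,163),(.17,.045,.016)),(T,B(706,453),(-.055,-.045,.051)),(T,B(720,540),(-.115,-.045,.051)),
(T,B(636,375),(0,0,.1)),(T,B(558,115),l),(S,C(302,243),l),(S,C(275,535),(.17,-.045,.008)),(S,C(340,460),(.17,.045,.012)),(S,C(38,344),(-.12,-.045,.008))]
for n,O,x0 in(("holder",H,(.5,.1,-.2)),("lamp",L,(.5,-.2,.2))):
    f=lambda v:np.concatenate([proj(p,place(*v,P))[0]-uv for p,uv,P in O])
    r=least_squares(f,x0,loss="soft_l1"); print(n,r.x.round(4),np.degrees(r.x[2])); print(f(r.x).reshape(-1,2).round(1).tolist())
E
```

```text
holder [ 0.5104  0.2224 -0.146 ] -8.366367203652642
[[-0.0, -0.4], [-0.1, 0.3], [0.4, -0.9], [-0.8, -1.8], [-0.2, -0.7], [0.1, 0.7], [0.4, -0.3]]
lamp [ 0.4947 -0.2088  0.1875] 10.744231165897805
[[-0.0, -1.8], [0.4, -0.2], [1.1, 0.4], [1.2, 1.3], [-0.3, 0.6], [0.7, 0.4], [-1.0, 0.9], [1.1, -1.3], [0.8, -0.8]]
```

View pics/w0.png

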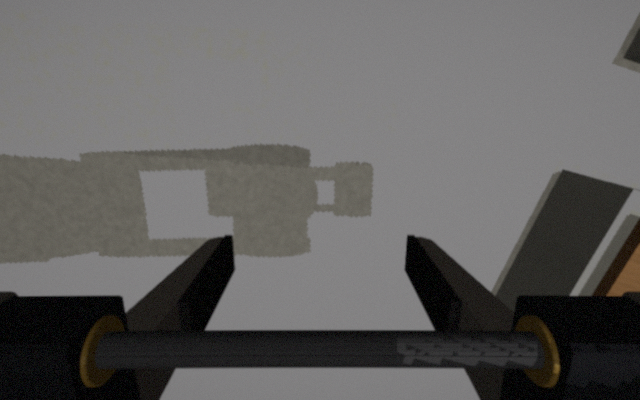

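```bash
python3 -m creep '[[[1,1.3,0],-1],[[2,2.6,0],-1],[[2,2.6,0],-1],[[2,2.6,0],-1],[[2,2.6,0],-1],[[2,2.6,0],-1],[[2,2.6,0],-1],[[2,2.6,0],0],[[2,2.6,0],0],[[2,2.6,0],0]]' 1 50; python3 -m creep '[[[2,2.6,0],0],[[2,2.6,0],0],[[2,2.6,0],0],[[2,2.6,0],0],[[2,2.6,0],0],[[1.1,1.2,0],0],[[0,0,-1],0],[[0,0,-2],0],[[0,0,-2],0],[[0,0,0],0]]'
```

```text
t: 0.98
tcp_pos: [0.3835, -0.346, 0.2285]
eef_rot: [-3.141, 0.0, 0.191]
force: [-0.5, -0.7, 0.6]
opening: 0.0918
finger_force: 0.0
t: 1.82
tcp_pos: [0.4911, -0.205, 0.1747]
eef_rot: [-3.138, 0.005, 0.192]
force: [-0.7, 0.4, -0.7]
opening: 0.0919
finger_force: 0.0
```

```bash
python3 -m creep '[[[0.1,-0.4,0],-0.3],[[0,0,-1],0],[[0,0,-1.7],0],[[0,0,-1.7],0],[[0,0,-1.7],0],[[0,0,-1.7],0],[[0,0,-1.7],0],[[0,0,-0.8],0],[[0,0,0],0],[[0,0,0],0]]'; python3 - <<'E'
from h import *
s=bot.get_state(); print(s['tcp_pos'],s['eef_rot'],s['force'])
ims=[bot.get_image(n) for n in ("wrist","top","scene")]
g=lambda im:np.clip(255*(im/140.)**0.8,0,255).astype(np.uint8)
m=np.zeros((600,800,3),np.uint8)
m[:300,:480]=cv2.resize(g(ims[0]),(480,300)); m[300:,:480]=cv2.resize(g(ims[1]),(480,300)); m[:300,480:]=g(ims[2])[100:400,130:450]
cv2.imwrite("pics/g0.png",m)
for n,i in zip("wts",ims): cv2.imwrite(f"pics/g0{n}.png",i)
E
```

```text
t: 2.65
tcp_pos: [0.4951, -0.2098, 0.0759]
eef_rot: [3.141, -0.0, 0.186]
force: [0.4, -0.4, -0.1]
opening: 0.0918
finger_force: 0.0
[ 0.49511569 -0.20984657  0.07593685] [ 3.14149393e+00 -1.68419816e-04  1.86016053e-01] [ 0.36536476 -0.35601242 -0.1466184 ]
```

View pics/g0.png

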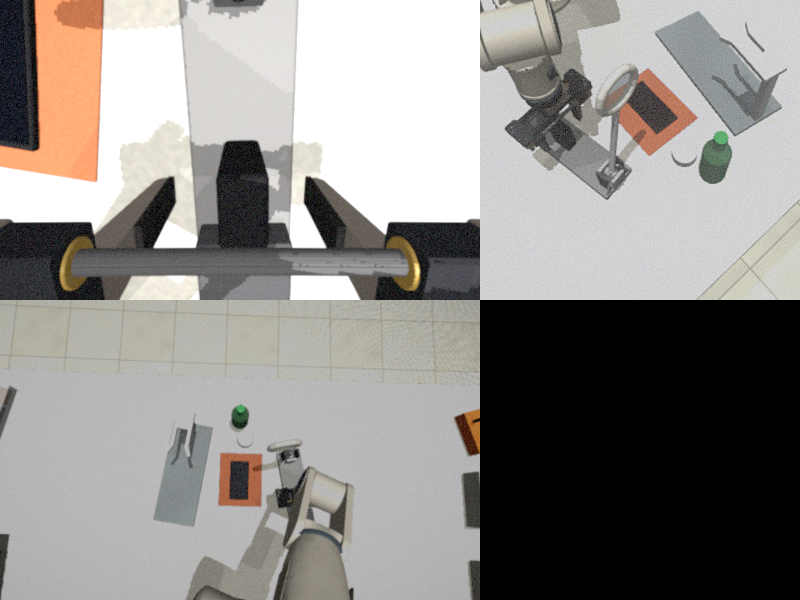

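```bash
python3 -m creep '[[[0,0,-0.3],0],[[0,0,0],0],[[0,0,0],0],[[0,0,0],0],[[0,0,0],0],[[0,0,0],0],[[0,0,0],0],[[0,0,0],0],[[0,0,0],0],[[0,0,0],0]]' -1 50;  python3 -m creep '[[[0,0,0.2],0],[[0,0,0.5],0],[[0,0,0.6],0],[[0,0,0.6],0],[[0,0,0.6],0],[[0,0,0.6],0],[[0,0,0.5],0],[[0,0,0.2],0],[[0,0,0],0],[[0,0,0],0]]'
```

```text
t: 3.63
tcp_pos: [0.4952, -0.2101, 0.0727]
eef_rot: [3.14, -0.0, 0.187]
force: [0.8, -1.4, -5.9]
opening: 0.0298
finger_force: 49.8
t: 4.47
tcp_pos: [0.4949, -0.2095, 0.1107]
eef_rot: [3.141, -0.0, 0.186]
force: [-0.4, 0.2, -8.2]
opening: 0.0299
finger_force: 49.8
```

```bash
cat >> h.py <<'E'
R=np.arange(.10,.345,.0015); DT=.005
PAR={n:bot.camera_params(n) for n in("top","scene")}
def polar(n,im,pose,th):
    x,y,z,yaw=pose; t,r=np.meshgrid(th,R,indexing="ij")
    P=np.stack([np.full_like(t,.15),-r*np.sin(t),.05+r*np.cos(t)],-1).reshape(-1,3)
    uv=proj(PAR[n],place(x,y,yaw,P)+[0,0,z]).astype(np.float32).reshape(*t.shape,2)
    return cv2.remap(cv2.GaussianBlur(cv2.cvtColor(im,cv2.COLOR_BGR2GRAY).astype(np.float32),(0,0),.8),uv[...,0],uv[...,1],cv2.INTER_LINEAR)
def lamp_pose(s): return (*s["tcp_pos"][:2],s["tcp_pos"][2]-.0727,s["eef_rot"][2]+.0015)
def mask():
    t,r=np.meshgrid(np.arange(-.25,.2501,DT),R,indexing="ij"); X,Z=r*np.sin(t),r*np.cos(t)
    d=np.hypot(X,Z-.28); return (((d>.036)&(d<.066))|((np.abs(X)<.016)&(d>.04)&(Z<.25))).astype(np.float32)
TS=np.arange(-.85,.8501,DT); MK=mask()
def theta(n,im,pose):
    pol=polar(n,im,pose,TS); tp=np.load(f"tpl_{n}.npy")
    c=cv2.matchTemplate(pol,tp,cv2.TM_CCOEFF_NORMED,mask=MK)[:,0]
    th=TS[:len(c)]+.25; c=np.where((np.abs(th)<.35),c,-1); i=int(c.argmax()); i=min(max(i,1),len(c)-2)
    k=np.polyfit([-1,0,1],c[i-1:i+2],2); return th[i]-k[1]/2/k[0]*DT, c[i]
E
python3 - <<'E'
from h import *
s=bot.get_state(); po=lamp_pose(s); al=np.arange(-.25,.2501,DT)-.22; vis=[]
for n in("scene","top"):
    I=[bot.get_image(n) for _ in range(3)]
    cv2.imwrite(f"pics/lift_{n}.png",I[0])
    tp=np.mean([polar(n,i,po,al) for i in I],0).astype(np.float32); np.save(f"tpl_{n}.npy",tp)
    print(n,[theta(n,i,po) for i in I])
    g0=cv2.imread(f"pics/g0{n[0]}.png"); print("g0",theta(n,g0,(.4951,-.2098,0,.1875)), "start",theta(n,cv2.imread(f"pics/{n}0.png"),(.4949,-.2095,0,.1875)))
    v=np.vstack([tp.T[::-1],(tp*MK).T[::-1]]); vis.append(v)
    pol=polar(n,I[0],po,TS); vis.append(np.pad(pol.T[::-1],((0,0),(0,0))))
W=max(v.shape[1] for v in vis); m=np.vstack([np.pad(v,((0,4),(0,W-v.shape[1]))) for v in vis])
m=np.clip(m*1.6,0,255).astype(np.uint8); m=cv2.resize(m,None,fx=min(2,800/W),fy=600/m.shape[0]); cv2.imwrite("pics/pol.png",m)
E
```

```text
scene [(np.float64(-0.22020028649699874), np.float32(0.9992547)), (np.float64(-0.21977062290001698), np.float32(0.9994314)), (np.float64(-0.2200658017254183), np.float32(0.9993118))]
g0 (np.float64(-0.21321894161098204), np.float32(0.90928334)) start (np.float64(-0.2126914939407459), np.float32(0.88533807))
top [(np.float64(-0.22005906135035327), np.float32(0.9995146)), (np.float64(-0.2200812882948661), np.float32(0.9995665)), (np.float64(-0.21980959826650054), np.float32(0.9995209))]
g0 (np.float64(-0.21568175360942626), np.float32(0.9875649)) start (np.float64(-0.21474618756003805), np.float32(0.987778))
```

View pics/pol.png

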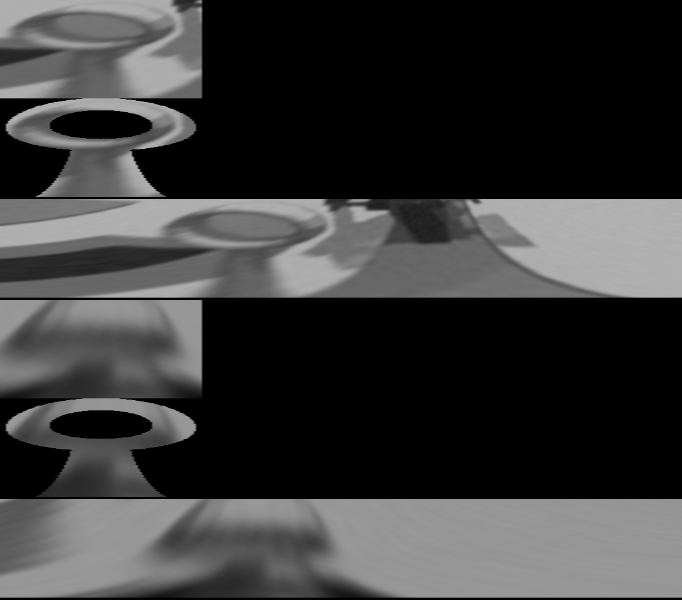

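```bash
cat >> h.py <<'E'
from scipy.linalg import expm
from scipy.optimize import lsq_linear
K,Cd,B,BIAS=4.6,.28,3.8,0.
RW=1/12
def Phi(t): return expm(np.array([[0,1],[K,-Cd]])*t)
def respond(x0,d,bias=0.):
    """states after each row; d in m per row along lamp y, rest before and after (bias = balance angle)"""
    x=np.array(x0,float)-[bias,0]; v=0; out=[]
    for di in d:
        x=x+[0,B*(di/RW-v)]; v=di/RW; x=Phi(RW)@x; out.append(x)
    out[-1]=x-[0,B*v]; return np.array(out)+[bias,0]
def plan(x0,goal=None,hold=.15,bias=0.,two=True,vmax=.04,wd=20.,target=(0,0),zero_last=1):
    """row shifts over one call (plus a following one when two): end balanced, net displacement goal"""
    N=20 if two else 10
    def sim(d):
        a=respond(x0,d[:10],bias)
        if not two: return a
        h=Phi(hold)@(a[-1]-[bias,0])+[bias,0]
        return np.vstack([a,h[None],respond(h,d[10:],bias)])
    free=[i for i in range(N) if i%10<10-zero_last]
    def res(p):
        d=np.zeros(N); d[free]=p; s=sim(d); e=s[-1]-[bias,0]-np.array(target)
        r=[1000*(e[0]+e[1]/2.1),60*e[0],20*e[1]]
        dd=np.diff(np.r_[0,d[:10],0]); r+=list(wd*10*dd)
        if two: r+=list(wd*10*np.diff(np.r_[0,d[10:],0]))
        r+=list(3*s[:,0])
        if goal is not None: r.append(300*(d.sum()-goal))
        return np.array(r)
    r0=res(np.zeros(len(free))); A=np.stack([res(e)-r0 for e in np.eye(len(free))],1)
    p=lsq_linear(A,-r0,bounds=(-vmax,vmax)).x; d=np.zeros(N); d[free]=p
    return d,sim(d)
def look(n=3,cam="top"):
    M=[]
    for _ in range(n):
        s=bot.get_state(); th,c=theta(cam,bot.get_image(cam),lamp_pose(s)); M.append((s["t"],th,c))
    M=np.array(M); s=bot.get_state(); A=np.stack([Phi(t-M[0,0])[0] for t in M[:,0]]); b=M[:,1]-BIAS
    x=np.linalg.lstsq(A,b-0*b,rcond=None)[0]; x=Phi(s["t"]-M[0,0])@x+[BIAS,0]
    print("t %.2f"%s["t"],"pose",np.round(lamp_pose(s),4),"th",M[:,1].round(4),"cc",M[:,2].min().round(3),"x",x.round(4)); return x,s
def rows(d,yaw,xl=0,q=.05):
    for i in range(10):
        w=np.array([-np.sin(yaw),np.cos(yaw)])*d[i]*100+np.array([np.cos(yaw),np.sin(yaw)])*xl*10
        print("[[%g,%g,0],0],"%tuple(np.round(np.round(w/q)*q,3)+0.),end="")
    print()
E
sed -i 's/return (((d>.036)&(d<.066))|.*/return ((d>.036)\&(d<.066)).astype(np.float32)/' h.py
python3 - <<'E'
from h import *
d,s=plan((-.22,0),two=False); print(d.round(4),d.sum()); print(s.round(3).T); rows(d,.1875)
for g in(.1,.15,.2):
    d,s=plan((0,0),g); print(g,(d*100).round(2),d[:10].sum()); print(s[:,0].round(3))
E
```

```text
[ 0.0147  0.0217  0.0229  0.0201  0.0148  0.0083  0.0021 -0.0024 -0.0036
  0.    ] 0.09855976533169171
[[-0.168 -0.096 -0.024  0.034  0.073  0.088  0.082  0.063  0.041  0.034]
 [ 0.58   0.829  0.843  0.701  0.466  0.198 -0.05  -0.221 -0.253 -0.071]]
[[-0.25,1.45,0],0],[[-0.4,2.15,0],0],[[-0.45,2.25,0],0],[[-0.4,2,0],0],[[-0.3,1.45,0],0],[[-0.15,0.8,0],0],[[-0.05,0.2,0],0],[[0.05,-0.25,0],0],[[0.05,-0.35,0],0],[[0,0,0],0],
0.1 [-0.7  -0.83 -0.61 -0.21  0.25  0.64  0.88  0.89  0.61  0.    0.93  1.51
  1.75  1.71  1.43  1.    0.5   0.06 -0.17  0.  ] 0.009171481007817273
[-0.026 -0.058 -0.082 -0.094 -0.09  -0.075 -0.054 -0.034 -0.027 -0.043
 -0.076 -0.061 -0.027  0.015  0.054  0.084  0.1    0.099  0.085  0.066
  0.055]
0.15 [-1.05 -1.25 -0.92 -0.31  0.38  0.96  1.32  1.33  0.91  0.    1.4   2.26
  2.63  2.56  2.14  1.49  0.75  0.09 -0.25  0.  ] 0.013757221511725901
[-0.039 -0.087 -0.124 -0.14  -0.135 -0.112 -0.08  -0.051 -0.04  -0.065
 -0.113 -0.091 -0.04   0.022  0.082  0.126  0.15   0.149  0.128  0.098
  0.082]
0.2 [-1.39 -1.67 -1.23 -0.41  0.5   1.28  1.76  1.77  1.22  0.    1.87  3.02
  3.5   3.41  2.86  1.99  1.    0.12 -0.34  0.  ] 0.018342962015634547
[-0.053 -0.116 -0.165 -0.187 -0.18  -0.15  -0.107 -0.068 -0.053 -0.086
 -0.151 -0.122 -0.053  0.03   0.109  0.169  0.199  0.198  0.17   0.131
  0.11 ]
```

```bash
python3 -m creep '[[[0.05,-0.2,0],0],[[0.05,-0.3,0],0],[[0.1,-0.4,0],0],[[0.1,-0.5,0],0],[[0.1,-0.5,0],0],[[0.1,-0.4,0],0],[[0.05,-0.3,0],0],[[0.05,-0.2,0],0],[[0,-0.1,0],0],[[0,0,0],0]]'; python3 -c "
from h import *
look()"
```

```text
t: 5.6
tcp_pos: [0.5009, -0.2387, 0.1105]
eef_rot: [-3.142, 0.0, 0.186]
force: [0.3, -0.5, -7.7]
opening: 0.0297
finger_force: 49.8
t 5.75 pose [ 0.5008 -0.2383  0.0378  0.188 ] th [-0.2148 -0.2166 -0.2198] cc 0.993 x [-0.2262 -0.1491]
```

```bash
python3 -m creep '[[[-0.25,1.45,0],0],[[-0.4,2.15,0],0],[[-0.45,2.25,0],0],[[-0.4,2,0],0],[[-0.3,1.45,0],0],[[-0.15,0.8,0],0],[[-0.05,0.2,0],0],[[0.05,-0.25,0],0],[[0.05,-0.35,0],0],[[0,0,0],0]]'; python3 - <<'E'
from h import *
x,s=look(4); y=s["eef_rot"][2]+.0015
for g in(0,-.03,-.06):
    d,q=plan(x,g); print(g,q[9:12].round(3).tolist(),q[:,0].round(3),d[:10].sum()); rows(d,y)
E
```

```text
t: 6.58
tcp_pos: [0.4826, -0.1428, 0.1108]
eef_rot: [3.141, -0.001, 0.186]
force: [-0.6, -0.2, -8.3]
opening: 0.0296
finger_force: 49.8
t 6.78 pose [ 0.482  -0.142   0.0378  0.187 ] th [ 0.0197  0.012   0.0041 -0.0049] cc 0.89 x [-0.0124 -0.1585]
0 [[0.059, 0.003], [0.062, 0.043], [0.051, -0.115]] [-0.002  0.019  0.041  0.058  0.069  0.072  0.07   0.065  0.059  0.059
  0.062  0.051  0.033  0.012 -0.008 -0.025 -0.034 -0.037 -0.034 -0.027
 -0.023] 0.04243575772497129
[[-0.1,0.6,0],0],[[-0.15,0.9,0],0],[[-0.15,0.9,0],0],[[-0.15,0.8,0],0],[[-0.1,0.55,0],0],[[-0.05,0.35,0],0],[[0,0.15,0],0],[[0,0,0],0],[[0,-0.05,0],0],[[0,0,0],0],
-0.03 [[0.072, 0.064], [0.085, 0.113], [0.07, -0.164]] [ 0.006  0.036  0.065  0.086  0.096  0.095  0.086  0.075  0.067  0.072
  0.085  0.07   0.041  0.007 -0.025 -0.05  -0.064 -0.067 -0.059 -0.047
 -0.039] 0.03968431342262607
[[-0.15,0.85,0],0],[[-0.2,1.15,0],0],[[-0.2,1.1,0],0],[[-0.15,0.85,0],0],[[-0.1,0.5,0],0],[[-0.05,0.15,0],0],[[0,-0.15,0],0],[[0.05,-0.3,0],0],[[0.05,-0.25,0],0],[[0,0,0],0],
-0.06 [[0.084, 0.124], [0.107, 0.184], [0.088, -0.212]] [ 0.014  0.054  0.09   0.114  0.123  0.117  0.102  0.085  0.075  0.084
  0.107  0.088  0.049  0.003 -0.041 -0.075 -0.094 -0.097 -0.085 -0.067
 -0.056] 0.03693286912028087
[[-0.2,1.05,0],0],[[-0.25,1.4,0],0],[[-0.25,1.3,0],0],[[-0.15,0.9,0],0],[[-0.1,0.4,0],0],[[0,-0.05,0],0],[[0.05,-0.4,0],0],[[0.1,-0.55,0],0],[[0.1,-0.4,0],0],[[0,0,0],0],
```

```bash
python3 -m creep '[[[-0.15,0.85,0],0],[[-0.2,1.15,0],0],[[-0.2,1.1,0],0],[[-0.15,0.85,0],0],[[-0.1,0.5,0],0],[[-0.05,0.15,0],0],[[0,-0.15,0],0],[[0.05,-0.3,0],0],[[0.05,-0.25,0],0],[[0,0,0],0]]'; python3 - <<'E'
from h import *
x,s=look(4); y=s["eef_rot"][2]+.0015
print(theta("scene",bot.get_image("scene"),lamp_pose(bot.get_state())))
x=Phi(.05)@x
for g in(0,-.06):
    d,q=plan(x,g); print(g,q[9:12].round(3).tolist(),q[:,0].round(3),d[:10].sum()); rows(d,y)
E
```

```text
t: 7.62
tcp_pos: [0.4748, -0.1034, 0.1106]
eef_rot: [3.141, -0.0, 0.186]
force: [0.0, -0.2, -8.2]
opening: 0.0296
finger_force: 49.8
t 7.82 pose [ 0.4744 -0.1027  0.0378  0.1873] th [-0.0306 -0.0408 -0.0502 -0.0613] cc 0.927 x [-0.0723 -0.2286]
(np.float64(-0.07229948979468644), np.float32(0.85749453))
0 [[0.128, 0.026], [0.139, 0.114], [0.115, -0.259]] [-0.049  0.007  0.064  0.11   0.14   0.151  0.149  0.138  0.128  0.128
  0.139  0.115  0.073  0.024 -0.023 -0.06  -0.083 -0.089 -0.08  -0.064
 -0.054] 0.09869346623144609
[[-0.3,1.45,0],0],[[-0.4,2.1,0],0],[[-0.4,2.15,0],0],[[-0.35,1.85,0],0],[[-0.25,1.35,0],0],[[-0.15,0.8,0],0],[[-0.05,0.3,0],0],[[0,-0.05,0],0],[[0.05,-0.15,0],0],[[0,0,0],0],
-0.06 [[0.154, 0.148], [0.184, 0.255], [0.151, -0.356]] [-0.034  0.042  0.114  0.166  0.194  0.196  0.181  0.159  0.144  0.154
  0.184  0.151  0.089  0.015 -0.056 -0.111 -0.142 -0.148 -0.131 -0.103
 -0.087] 0.09319057762675571
[[-0.35,1.85,0],0],[[-0.5,2.6,0],0],[[-0.45,2.5,0],0],[[-0.35,1.95,0],0],[[-0.2,1.2,0],0],[[-0.1,0.4,0],0],[[0.05,-0.25,0],0],[[0.1,-0.55,0],0],[[0.1,-0.5,0],0],[[0,0,0],0],
```

```bash
sed -i 's/BIAS=4.6,.28,3.8,0./BIAS=4.6,.28,3.8,.05/' h.py; python3 - <<'E'
from h import *
x=np.array([-.0723,-.2286]); x=Phi(.05)@(x-[.05,0])+[.05,0]; print(x)
for wd in (20,8):
  for g in(0.04,0,-.04):
    d,q=plan(x,g,bias=.05,wd=wd); print(wd,g,q[9:12].round(3).tolist(),q[:,0].round(3),d[:10].sum()); rows(d,.1873)
E
```

```text
[-0.08437275 -0.25471198]
20 0.04 [[0.194, -0.038], [0.196, 0.061], [0.171, -0.266]] [-0.046  0.018  0.086  0.143  0.184  0.207  0.214  0.209  0.2    0.194
  0.196  0.171  0.131  0.084  0.04   0.004 -0.018 -0.026 -0.02  -0.007
  0.003] 0.13088852738799708
[[-0.3,1.6,0],0],[[-0.45,2.35,0],0],[[-0.5,2.5,0],0],[[-0.45,2.3,0],0],[[-0.35,1.8,0],0],[[-0.25,1.25,0],0],[[-0.15,0.7,0],0],[[-0.05,0.3,0],0],[[0,0.05,0],0],[[0,0,0],0],
20 0 [[0.211, 0.043], [0.226, 0.154], [0.196, -0.33]] [-0.035  0.042  0.119  0.181  0.22   0.237  0.235  0.223  0.21   0.211
  0.226  0.196  0.142  0.078  0.018 -0.029 -0.058 -0.065 -0.054 -0.033
 -0.019] 0.12721993498487016
[[-0.35,1.9,0],0],[[-0.5,2.7,0],0],[[-0.5,2.75,0],0],[[-0.45,2.35,0],0],[[-0.3,1.7,0],0],[[-0.2,1,0],0],[[-0.05,0.35,0],0],[[0,-0.05,0],0],[[0.05,-0.2,0],0],[[0,0,0],0],
20 -0.04 [[0.228, 0.124], [0.256, 0.248], [0.22, -0.395]] [-0.025  0.065  0.152  0.218  0.257  0.267  0.257  0.236  0.221  0.228
  0.256  0.22   0.152  0.072 -0.004 -0.063 -0.098 -0.105 -0.088 -0.059
 -0.041] 0.12355134258174322
[[-0.4,2.15,0],0],[[-0.55,3.05,0],0],[[-0.55,3,0
[... 616 characters left out ...]
  0.232  0.184  0.153  0.164
  0.193  0.149  0.074 -0.007 -0.074 -0.114 -0.119 -0.089 -0.034  0.018
  0.024] 0.09726560116567692
[[-0.5,2.75,0],0],[[-0.7,3.6,0],0],[[-0.6,3.25,0],0],[[-0.45,2.25,0],0],[[-0.2,1.05,0],0],[[0,-0.1,0],0],[[0.2,-0.9,0],0],[[0.25,-1.25,0],0],[[0.2,-1,0],0],[[0,0,0],0],
8 -0.04 [[0.176, 0.264], [0.222, 0.353], [0.166, -0.645]] [ 0.016  0.141  0.253  0.323  0.342  0.315  0.259  0.196  0.156  0.176
  0.222  0.166  0.067 -0.039 -0.128 -0.179 -0.184 -0.141 -0.066  0.007
  0.014] 0.08858421186958795
[[-0.6,3.2,0],0],[[-0.75,3.95,0],0],[[-0.7,3.6,0],0],[[-0.45,2.4,0],0],[[-0.15,0.9,0],0],[[0.1,-0.5,0],0],[[0.3,-1.55,0],0],[[0.35,-1.9,0],0],[[0.25,-1.45,0],0],[[0,0,0],0],
```

```bash
python3 - <<'E'
from h import *
x=np.array([-.0844,-.2547])
for a in (dict(goal=.08),dict(goal=.08,wd=12),dict(two=False),dict(two=False,wd=10),dict(two=False,wd=10,target=(0.0,.05))):
    d,q=plan(x,bias=.05,**a); print(a,q[9].round(3).tolist(),q[:,0].round(3),d[:10].sum(),d[10:].sum()); rows(d,.1873)
E
```

```text
{'goal': 0.08} [0.177, -0.119] [-0.056 -0.005  0.053  0.106  0.148  0.177  0.192  0.195  0.189  0.177
  0.166  0.147  0.12   0.09   0.062  0.038  0.022  0.014  0.014  0.02
  0.025] 0.13456843350551712 -0.05261420550054581
[[-0.25,1.35,0],0],[[-0.4,2.05,0],0],[[-0.45,2.3,0],0],[[-0.4,2.2,0],0],[[-0.35,1.9,0],0],[[-0.3,1.5,0],0],[[-0.2,1.05,0],0],[[-0.1,0.65,0],0],[[-0.05,0.25,0],0],[[0,0,0],0],
{'goal': 0.08, 'wd': 12} [0.165, -0.093] [-0.048  0.011  0.074  0.127  0.164  0.185  0.191  0.186  0.175  0.165
  0.157  0.136  0.104  0.071  0.041  0.02   0.009  0.009  0.019  0.031
  0.034] 0.1272510965771581 -0.04613907966052956
[[-0.3,1.55,0],0],[[-0.45,2.25,0],0],[[-0.45,2.4,0],0],[[-0.4,2.15,0],0],[[-0.35,1.75,0],0],[[-0.25,1.25,0],0],[[-0.15,0.75,0],0],[[-0.05,0.35,0],0],[[0,0.1,0],0],[[0,0,0],0],
{'two': False} [0.096, -0.096] [-0.041  0.028  0.1    0.156  0.188  0.193  0.173  0.139  0.105  0.096] 0.10473786125448638 0.0
[[-0.35,1.7,0],0],[[-0.5,2.5,0],0],[[-0.5,2.6,0],0],[[-0.4,2.25,0],0],[[-0.3,1.55,0],0],[[-0.15,0.75,0],0],[[0,0,0],0],[[0.1,-0.5,0],0],[[0.1,-0.6,0],0],[[0,0,0],0],
{'two': False, 'wd': 10} [0.068, -0.037] [-0.027  0.06   0.143  0.202  0.227  0.217  0.176  0.119  0.071  0.068] 0.08827048058177261 0.0
[[-0.4,2.1,0],0],[[-0.55,2.95,0],0],[[-0.55,2.9,0],0],[[-0.45,2.25,0],0],[[-0.25,1.3,0],0],[[-0.05,0.2,0],0],[[0.15,-0.7,0],0],[[0.25,-1.25,0],0],[[0.2,-1.1,0],0],[[0,0,0],0],
{'two': False, 'wd': 10, 'target': (0.0, 0.05)} [0.07, 0.008] [-0.021  0.074  0.163  0.226  0.25   0.235  0.187  0.123  0.07   0.07 ] 0.0839146573838006 0.0
[[-0.45,2.25,0],0],[[-0.6,3.15,0],0],[[-0.6,3.05,0],0],[[-0.45,2.3,0],0],[[-0.25,1.25,0],0],[[0,0.05,0],0],[[0.2,-0.95,0],0],[[0.3,-1.55,0],0],[[0.25,-1.35,0],0],[[0,0,0],0],
```

```bash
python3 -m creep '[[[-0.3,1.65,0],0],[[-0.45,2.4,0],0],[[-0.45,2.5,0],0],[[-0.4,2.15,0],0],[[-0.3,1.5,0],0],[[-0.15,0.7,0],0],[[0,0,0],0],[[0.1,-0.5,0],0],[[0.1,-0.55,0],0],[[0,0,0],0]]'; python3 - <<'E'
from h import *
d=np.array([1.65,2.4,2.5,2.15,1.5,.7,0,-.5,-.55,0])/100/np.cos(.187)
for b in(.03,.04,.05):print(b,respond((-.0844,-.2547),d,b)[[4,5,9]].round(3).tolist())
x,s=look(3)
for a in (dict(goal=0),dict(goal=-.05),dict(goal=-.1),dict(two=False)):
    d,q=plan(x,bias=.05,**a); print(a,q[9].round(3).tolist(),q[:,0].round(3),d[:10].sum(),d[10:].sum()); rows(d,.1873)
E
```

```text
t: 8.7
tcp_pos: [0.4565, -0.0057, 0.1107]
eef_rot: [3.141, -0.001, 0.185]
force: [0.1, -0.4, -8.9]
opening: 0.03
finger_force: 49.8
0.03 [[0.178, 0.41], [0.183, 0.095], [0.102, -0.042]]
0.04 [[0.174, 0.39], [0.177, 0.069], [0.083, -0.097]]
0.05 [[0.169, 0.369], [0.171, 0.044], [0.064, -0.153]]
t 8.85 pose [ 0.456  -0.0048  0.0378  0.1863] th [0.0556 0.051  0.0465] cc 0.917 x [ 0.042  -0.0896]
{'goal': 0} [0.084, 0.002] [0.048 0.06  0.073 0.083 0.089 0.092 0.09  0.087 0.084 0.084 0.086 0.08
 0.069 0.057 0.045 0.035 0.03  0.028 0.03  0.034 0.037] 0.02451038515334269 -0.02357415227818852
[[-0.05,0.35,0],0],[[-0.1,0.5,0],0],[[-0.1,0.55,0],0],[[-0.1,0.45,0],0],[[-0.05,0.35,0],0],[[-0.05,0.2,0],0],[[0,0.05,0],0],[[0,0,0],0],[[0,-0.05,0],0],[[0,0,0],0],
{'goal': -0.05} [0.105, 0.103] [ 0.061  0.089  0.114  0.13   0.135  0.129  0.117  0.104  0.097  0.105
  0.124  0.11   0.082  0.049  0.018 -0.007 -0.02  -0.021 -0.012  0.002
  0.009] 0.019924644649434074 -0.06716667330534735
[[-0.15,0.7,0],0],[[-0.2,0.9,0],0],[[-0.15,0.85,0],0],[[-0.1,0.55,0],0],[[-0.05,0.2,0],0],[[0,-0.1,0],0],[[0.05,-0.35,0],0],[[0.1,-0.45,0],0],[[0.05,-0.35,0],0],[[0,0,0],0],
{'goal': -0.1} [0.127, 0.205] [ 0.075  0.118  0.155  0.177  0.18   0.167  0.144  0.121  0.111  0.127
  0.161  0.14   0.096  0.042 -0.01  -0.049 -0.07  -0.071 -0.055 -0.031
 -0.018] 0.015338904145525535 -0.11075919433250632
[[-0.2,1.05,0],0],[[-0.25,1.35,0],0],[[-0.2,1.15,0],0],[[-0.1,0.65,0],0],[[0,0.1,0],0],[[0.1,-0.45,0],0],[[0.15,-0.8,0],0],[[0.15,-0.9,0],0],[[0.1,-0.65,0],0],[[0,0,0],0],
{'two': False} [0.06, -0.021] [0.048 0.059 0.072 0.081 0.085 0.084 0.079 0.07  0.062 0.06 ] 0.019315542297966372 0.0
[[-0.05,0.35,0],0],[[-0.1,0.5,0],0],[[-0.1,0.5,0],0],[[-0.1,0.45,0],0],[[-0.05,0.3,0],0],[[0,0.1,0],0],[[0,-0.05,0],0],[[0.05,-0.15,0],0],[[0.05,-0.15,0],0],[[0,0,0],0],
```

```bash
sed -i 's/3.8,.05$/3.8,.047/' h.py; cat > go.py <<'E'
import sys,json
from h import *
# usage: go.py "last typed lateral cm" x0 ; then looks and plans
x,s=look(3); yw=lamp_pose(s)[3]
for g in map(float,sys.argv[1:]):
    d,q=plan(x,g,bias=BIAS); print("goal",g,"end",q[9].round(3).tolist(),"max",q[:,0].max().round(3),"min",q[:,0].min().round(3),"net %.3f"%d[:10].sum()); rows(d,yw)
d,q=plan(x,bias=BIAS,two=False); print("single end",q[9].round(3).tolist(),"max",q[:,0].max().round(3),"min",q[:,0].min().round(3),"net %.3f"%d[:10].sum()); rows(d,yw)
E
python3 -m creep '[[[-0.05,0.35,0],0],[[-0.1,0.5,0],0],[[-0.1,0.5,0],0],[[-0.1,0.45,0],0],[[-0.05,0.3,0],0],[[0,0.1,0],0],[[0,-0.05,0],0],[[0.05,-0.15,0],0],[[0.05,-0.15,0],0],[[0,0,0],0]]' && python3 go.py 0 -0.03
```

```text
t: 9.68
tcp_pos: [0.4532, 0.0141, 0.1106]
eef_rot: [3.141, -0.0, 0.186]
force: [0.9, 0.1, -8.1]
opening: 0.0301
finger_force: 49.8
t 9.83 pose [0.453  0.0143 0.0379 0.1875] th [-0.0132 -0.0212 -0.027 ] cc 0.886 x [-0.0354 -0.1674]
goal 0.0 end [0.15, 0.026] max 0.166 min -0.026 net 0.081
[[-0.25,1.2,0],0],[[-0.3,1.7,0],0],[[-0.35,1.75,0],0],[[-0.3,1.5,0],0],[[-0.2,1.1,0],0],[[-0.1,0.65,0],0],[[-0.05,0.25,0],0],[[0,-0.05,0],0],[[0.05,-0.15,0],0],[[0,0,0],0],
goal -0.03 end [0.162, 0.087] max 0.189 min -0.056 net 0.078
[[-0.25,1.4,0],0],[[-0.35,1.95,0],0],[[-0.35,1.95,0],0],[[-0.3,1.55,0],0],[[-0.2,1,0],0],[[-0.1,0.45,0],0],[[0,-0.05,0],0],[[0.05,-0.3,0],0],[[0.05,-0.3,0],0],[[0,0,0],0],
single end [0.076, -0.062] max 0.138 min -0.009 net 0.066
[[-0.2,1.1,0],0],[[-0.3,1.6,0],0],[[-0.3,1.65,0],0],[[-0.25,1.4,0],0],[[-0.2,1,0],0],[[-0.1,0.45,0],0],[[0,0,0],0],[[0.05,-0.35,0],0],[[0.05,-0.35,0],0],[[0,0,0],0],
```

```bash
cat > fit.py <<'E'
import h; from h import *
from scipy.optimize import least_squares
c=np.cos(.187)
# (theta before x0 at call start measured images (dt before start)), lateral rows cm(y), after images
C=[([.0197,.012,.0041,-.0049],0,[.85,1.15,1.1,.85,.5,.15,-.15,-.3,-.25,0],[-.0306,-.0408,-.0502,-.0613]),
([-.0306,-.0408,-.0502,-.0613,-.0723],0,[1.65,2.4,2.5,2.15,1.5,.7,0,-.5,-.55,0],[.0556,.051,.0465]),
([.0556,.051,.0465],0,[.35,.5,.5,.45,.3,.1,-.05,-.15,-.15,0],[-.0132,-.0212,-.027])]
def res(p,show=False):
    h.K,h.B,b,lag,fc=p[:5]; r=[]
    for i,(pre,_,d,post) in enumerate(C):
        x=np.array(p[5+2*i:7+2*i]); n=len(pre)
        for j in range(n): r.append((( Phi(.05*j)@(x-[b,0]))[0]+b-pre[j])/.0015)
        x=Phi(.05*n+lag)@(x-[b,0])+[b,0]; y=respond(x,np.array(d)/100/c,b)[-1]
        e=[(Phi(.05*j-lag)@(y-[b,0]))[0]+b-post[j] for j in range(len(post))]
        if show: print(np.round(e,4))
        r+=list(np.array(e)/.003)
    return np.r_[r,(h.K-4.6)/.8,(h.B-3.8)/.12,(b-.04)/.05,(lag-.02)/.03]
p0=[4.6,3.8,.047,.02,0]+sum([[c_[0][0],(c_[0][-1]-c_[0][0])/.05/(len(c_[0])-1)] for c_ in C],[])
s=least_squares(res,p0); print(s.x.round(4),s.cost); res(s.x,True)
E
python3 fit.py
```

```text
[ 4.282600e+00  3.775200e+00  4.090000e-02  2.900000e-03 -2.211013e+02
  1.950000e-02 -1.525000e-01 -3.130000e-02 -1.749000e-01  5.840000e-02
 -1.561000e-01] 6.375301595118056
[ 0.0017  0.0013 -0.0007 -0.0018]
[ 0.0032  0.0001 -0.0028]
[ 0.0012  0.0013 -0.0014]
```

```bash
sed -i 's/^K,Cd.*/K,Cd,B,BIAS=4.28,.28,3.775,.041/' h.py; cat > go.py <<'E'
import sys,json,os
from h import *
# go.py LAT(json cm per row along lamp y of the call just made) goals... ; est.json = state at that call's start
def est(xs,lat,M,tend):
    xp=respond(xs,np.array(lat)/100,BIAS)[-1]; D=np.array([[1,1],[2.,-2.1]])   # unstable, stable directions
    W=np.diag([1/.03,1/.008])@np.linalg.inv(D); t0=M[0,0]
    A=np.vstack([W]+[Phi(t-t0)[0]/.003 for t in M[:,0]]); b=np.r_[W@(xp-[BIAS,0]),(M[:,1]-BIAS)/.003]
    x=np.linalg.lstsq(A,b,rcond=None)[0]; print("pred",xp.round(3),"est",(x+[BIAS,0]).round(3))
    return Phi(tend-t0)@x+[BIAS,0]
def measure(n=3):
    M=[]
    for i in range(n):
        s=bot.get_state(); th,c=theta("top",bot.get_image("top"),lamp_pose(s)); M.append((s["t"],th,c))
    s=bot.get_state(); M=np.array(M); print("t %.2f"%s["t"],"pose",np.round(lamp_pose(s),4),"th",M[:,1].round(4),M[:,2].min().round(2)); return M,s
if __name__=="__main__":
    M,s=measure(); x=est(json.load(open("est.json")),json.loads(sys.argv[1]),M,s["t"]); json.dump(list(x),open("est.json","w")); yw=lamp_pose(s)[3]
    print("now",x.round(3))
    def show(n,d,q): print(n,"end",q[9].round(3).tolist(),"max",q[:10,0].max().round(3),"min",q[:10,0].min().round(3),"net %.3f"%d[:10].sum(),"lat",(d[:10]*100).round(2).tolist()); rows(d,yw)
    for g in map(float,sys.argv[2:]): show(g,*plan(x,g,bias=BIAS))
    show("single",*plan(x,bias=BIAS,two=False))
E
python3 - <<'E'
from go import *
xs=Phi(.15)@np.array([.0584-.041,-.156])+[.041,0]
M=np.array([[9.68,-.0132],[9.73,-.0212],[9.78,-.027]])
x=est(xs,np.array([.35,.5,.5,.45,.3,.1,-.05,-.15,-.15,0])/.983,M,9.83); print(x); json.dump(list(x),open("est.json","w"))
for a in (dict(goal=0),dict(goal=.04),dict(two=False),dict(two=False,wd=30)):
    d,q=plan(x,bias=BIAS,**a); print(a,q[9].round(3),q[:10,0].max().round(3),d[:10].sum(),(d[:10]*100).round(2).tolist()); rows(d,.1875)
E
```

```text
pred [-0.011 -0.152] est [-0.013 -0.145]
[-0.03698444 -0.18061852]
{'goal': 0} [0.152 0.021] 0.169 0.08379195454544364 [1.24, 1.78, 1.83, 1.57, 1.15, 0.68, 0.26, -0.03, -0.13, 0.0]
[[-0.25,1.2,0],0],[[-0.35,1.75,0],0],[[-0.35,1.8,0],0],[[-0.3,1.55,0],0],[[-0.2,1.15,0],0],[[-0.15,0.65,0],0],[[-0.05,0.25,0],0],[[0,-0.05,0],0],[[0,-0.15,0],0],[[0,0,0],0],
{'goal': 0.04} [ 0.133 -0.058] 0.145 0.0866598241373548 [0.96, 1.44, 1.58, 1.48, 1.24, 0.93, 0.61, 0.32, 0.11, 0.0]
[[-0.2,0.95,0],0],[[-0.25,1.4,0],0],[[-0.3,1.55,0],0],[[-0.3,1.45,0],0],[[-0.25,1.2,0],0],[[-0.15,0.9,0],0],[[-0.1,0.6,0],0],[[-0.05,0.3,0],0],[[0,0.1,0],0],[[0,0,0],0],
{'two': False} [ 0.073 -0.066] 0.138 0.0674466155019588 [1.14, 1.67, 1.74, 1.48, 1.02, 0.48, -0.02, -0.36, -0.4, 0.0]
[[-0.2,1.1,0],0],[[-0.3,1.65,0],0],[[-0.3,1.7,0],0],[[-0.3,1.45,0],0],[[-0.2,1,0],0],[[-0.1,0.45,0],0],[[0,0,0],0],[[0.05,-0.35,0],0],[[0.05,-0.4,0],0],[[0,0,0],0],
{'two': False, 'wd': 30} [ 0.086 -0.096] 0.125 0.07550603991741459 [0.96, 1.45, 1.58, 1.44, 1.14, 0.74, 0.34, 0.03, -0.12, 0.0]
[[-0.2,0.95,0],0],[[-0.25,1.4,0],0],[[-0.3,1.55,0],0],[[-0.25,1.4,0],0],[[-0.2,1.1,0],0],[[-0.15,0.75,0],0],[[-0.05,0.35,0],0],[[0,0.05,0],0],[[0,-0.1,0],0],[[0,0,0],0],
```

```bash
python3 -m creep '[[[-0.5,1.05,0],0],[[-0.6,1.6,0],0],[[-0.6,1.65,0],0],[[-0.6,1.4,0],0],[[-0.5,0.95,0],0],[[-0.4,0.4,0],0],[[-0.3,-0.05,0],0],[[-0.25,-0.4,0],0],[[-0.25,-0.45,0],0],[[0,0,0],0]]' && python3 go.py '[1.12,1.68,1.73,1.49,1.03,0.47,0,-0.35,-0.4,0]' 0 -0.04 -0.08
```

```text
t: 10.67
tcp_pos: [0.4122, 0.0748, 0.1105]
eef_rot: [3.141, 0.001, 0.186]
force: [0.5, -0.8, -7.9]
opening: 0.0301
finger_force: 49.8
t 10.82 pose [0.4132 0.0755 0.038  0.1867] th [0.018  0.0189 0.0197] 0.71
pred [ 0.073 -0.067] est [ 0.024 -0.095]
now [ 0.009 -0.106]
0.0 end [0.098, 0.008] max 0.107 min 0.023 net 0.042 lat [0.62, 0.89, 0.92, 0.79, 0.58, 0.34, 0.13, -0.01, -0.06, 0.0]
[[-0.1,0.6,0],0],[[-0.15,0.9,0],0],[[-0.15,0.9,0],0],[[-0.15,0.75,0],0],[[-0.1,0.55,0],0],[[-0.05,0.35,0],0],[[0,0.15,0],0],[[0,0,0],0],[[0,-0.05,0],0],[[0,0,0],0],
-0.04 end [0.117, 0.087] max 0.14 min 0.034 net 0.039 lat [0.91, 1.24, 1.18, 0.88, 0.49, 0.1, -0.21, -0.36, -0.31, 0.0]
[[-0.15,0.9,0],0],[[-0.25,1.2,0],0],[[-0.2,1.15,0],0],[[-0.15,0.85,0],0],[[-0.1,0.5,0],0],[[0,0.1,0],0],[[0.05,-0.2,0],0],[[0.05,-0.35,0],0],[[0.05,-0.3,0],0],[[0,0,0],0],
-0.08 end [0.135, 0.166] max 0.178 min 0.045 net 0.036 lat [1.19, 1.58, 1.43, 0.98, 0.4, -0.15, -0.55, -0.71, -0.55, 0.0]
[[-0.2,1.15,0],0],[[-0.3,1.55,0],0],[[-0.25,1.4,0],0],[[-0.2,0.95,0],0],[[-0.05,0.4,0],0],[[0.05,-0.15,0],0],[[0.1,-0.55,0],0],[[0.15,-0.7,0],0],[[0.1,-0.55,0],0],[[0,0,0],0],
single end [0.057, -0.034] max 0.093 min 0.022 net 0.033 lat [0.58, 0.85, 0.88, 0.74, 0.5, 0.23, -0.03, -0.19, -0.21, 0.0]
[[-0.1,0.55,0],0],[[-0.15,0.85,0],0],[[-0.15,0.85,0],0],[[-0.15,0.75,0],0],[[-0.1,0.5,0],0],[[-0.05,0.2,0],0],[[0,-0.05,0],0],[[0.05,-0.2,0],0],[[0.05,-0.2,0],0],[[0,0,0],0],
```

```bash
python3 - <<'E'
from h import *
m=np.zeros((560,800,3),np.uint8); g=lambda im:np.clip(255*(im/150.),0,255).astype(np.uint8)
for k,n in enumerate(("scene","top")):
    s=bot.get_state(); po=lamp_pose(s); im=bot.get_image(n); print(n,s["t"],theta(n,im,po)); cv2.imwrite(f"pics/c_{n}.png",im)
    for t in (0.02,.07): 
        a=np.linspace(0,2*np.pi,60); P=np.c_[np.full(60,.15),-.28*np.sin(t)+.053*np.cos(a),.05+.28*np.cos(t)+.053*np.sin(a)]
        uv=proj(PAR[n],place(po[0],po[1],po[3],P)+[0,0,po[2]]); 
        c=uv.mean(0).astype(int)
    x0,y0=c-[66,70]; cr=cv2.resize(g(im)[y0:y0+140,x0:x0+133],(399,420),interpolation=cv2.INTER_CUBIC)
    for t,col in((0.02,(0,0,255)),(.07,(0,255,0))):
        P=np.c_[np.full(60,.15),-.28*np.sin(t)+.053*np.cos(a),.05+.28*np.cos(t)+.053*np.sin(a)]
        uv=(proj(PAR[n],place(po[0],po[1],po[3],P)+[0,0,po[2]])-[x0,y0])*3
        cv2.polylines(cr,[uv.astype(int)],True,col)
    m[:420,k*400:k*400+399]=cr
cv2.imwrite("pics/c.png",m)
E
```

```text
scene 10.8167 (np.float64(0.08565049000329567), np.float32(0.7327715))
top 10.8667 (np.float64(0.018318380155410038), np.float32(0.73250055))
```

View pics/c.png

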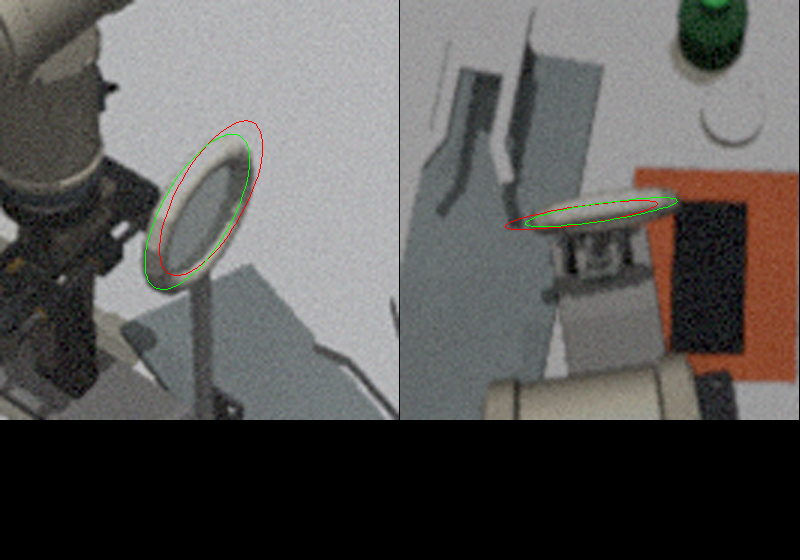

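```bash
cat > t.py <<'E'
import h; from h import *
imgs={"lift":((.4949,-.2095,.038,.1875),-.22),"c":((.4132,.0755,.038,.1867),.08)}
t,r=np.meshgrid(np.arange(-.25,.2501,DT),R,indexing="ij"); X,Z=r*np.sin(t),r*np.cos(t); d=np.hypot(X,Z-.28)
for n in("scene","top"):
  sg={}
  for k,(po,th0) in imgs.items(): sg[k]=(cv2.imread(f"pics/{k}_{n}.png"),po,th0)
  for hp in(0,1):
   for lo,hi in((.036,.066),(.04,.058),(.044,.056),(.036,.052)):
    mk=((d>lo)&(d<hi)).astype(np.float32); out=[]
    for a,b in(("lift","c"),("c","lift")):
      def P(k,th):
        im=sg[k][0].astype(np.float32)
        if hp: im=np.clip(im-cv2.GaussianBlur(im,(0,0),5),-30,30)+60
        return polar(n,im.astype(np.uint8),sg[k][1],th)
      tp=P(a,np.arange(-.25,.2501,DT)+sg[a][2]); pol=P(b,TS)
      c=cv2.matchTemplate(pol,tp,cv2.TM_CCOEFF_NORMED,mask=mk)[:,0]; th=TS[:len(c)]+.25
      c=np.where(abs(th)<.35,c,-1); pk=[i for i in range(1,len(c)-1) if c[i]>c[i-1] and c[i]>=c[i+1] and c[i]>.4]
      out.append([(round(th[i],3),round(float(c[i]),2)) for i in pk])
    print(n,hp,lo,hi,out)
E
python3 t.py
```

```text
scene 0 0.036 0.066 [[(np.float64(0.085), 0.72)], [(np.float64(-0.23), 0.76), (np.float64(-0.14), 0.42)]]
scene 0 0.04 0.058 [[(np.float64(0.09), 0.86)], [(np.float64(-0.23), 0.87), (np.float64(-0.145), 0.51)]]
scene 0 0.044 0.056 [[(np.float64(0.09), 0.86)], [(np.float64(-0.23), 0.87), (np.float64(-0.15), 0.54)]]
scene 0 0.036 0.052 [[(np.float64(0.09), 0.87)], [(np.float64(-0.235), 0.88), (np.float64(-0.14), 0.61)]]
scene 1 0.036 0.066 [[(np.float64(0.09), 0.69)], [(np.float64(-0.23), 0.71)]]
scene 1 0.04 0.058 [[(np.float64(0.09), 0.78)], [(np.float64(-0.23), 0.77)]]
scene 1 0.044 0.056 [[(np.float64(0.09), 0.77)], [(np.float64(-0.23), 0.77), (np.float64(-0.155), 0.41)]]
scene 1 0.036 0.052 [[(np.float64(0.09), 0.77)], [(np.float64(-0.225), 0.77), (np.float64(-0.14), 0.42)]]
top 0 0.036 0.066 [[(np.float64(0.02), 0.72), (np.float64(0.345), 0.55)], [(np.float64(-0.285), 0.52)]]
top 0 0.04 0.058 [[(np.float64(0.025), 0.85), (np.float64(0.245), 0.41), (np.float64(0.345), 0.46)], [(np.float64(-0.28), 0.58), (np.float64(-0.235), 0.64)]]
top 0 0.044 0.056 [[(np.float64(0.025), 0.86), (n
[... 168 characters left out ...]
235), 0.45), (np.float64(0.345), 0.49)], [(np.float64(-0.225), 0.84)]]
top 1 0.036 0.066 [[(np.float64(0.03), 0.75), (np.float64(0.09), 0.63), (np.float64(0.195), 0.66)], [(np.float64(-0.29), 0.61), (np.float64(-0.165), 0.71)]]
top 1 0.04 0.058 [[(np.float64(0.05), 0.81), (np.float64(0.195), 0.64)], [(np.float64(-0.285), 0.66), (np.float64(-0.185), 0.77)]]
top 1 0.044 0.056 [[(np.float64(0.055), 0.82), (np.float64(0.19), 0.6)], [(np.float64(-0.28), 0.67), (np.float64(-0.225), 0.71), (np.float64(-0.19), 0.77)]]
top 1 0.036 0.052 [[(np.float64(0.03), 0.87), (np.float64(0.05), 0.87), (np.float64(0.215), 0.72)], [(np.float64(-0.31), 0.71), (np.float64(-0.195), 0.86), (np.float64(-0.165), 0.83)]]
```

```bash
sed -i 's/return ((d>.036)&(d<.066))/return ((d>.04)\&(d<.058))/' h.py; sed -i 's/theta("top",bot.get_image("top")/theta("scene",bot.get_image("scene")/; s/def est(xs,lat,M,tend):/def est(xs,lat,M,tend,t0=None):/; s/; t0=M\[0,0\]$/; t0=t0 or M[0,0]/' go.py; python3 - <<'E'
from go import *
M,s=measure(3); th,c=theta("scene",cv2.imread("pics/c_scene.png"),(.4132,.0755,.038,.1867)); print(th,c)
M=np.vstack([[10.8167,th,c],M]); x=est((-.037,-.1806),[1.12,1.68,1.73,1.49,1.03,0.47,0,-0.35,-0.4,0],M,s["t"],10.667); print("now",x)
json.dump(list(x),open("est.json","w")); yw=lamp_pose(s)[3]
for a in (dict(goal=0),dict(goal=-.04),dict(goal=-.1),dict(two=False),dict(two=False,wd=10)):
    d,q=plan(x,bias=BIAS,**a); print(a,q[9].round(3),q[:10,0].max().round(3),q[:10,0].min().round(3),d[:10].sum(),(d[:10]*100).round(2).tolist()); rows(d,yw)
E
```

```text
t 11.07 pose [0.4131 0.076  0.0379 0.1878] th [0.0863 0.0858 0.0856] 0.87
0.08758736289309377 0.8617584
pred [ 0.073 -0.067] est [ 0.091 -0.049]
now [0.08805449 0.03068044]
{'goal': 0} [ 0.002 -0.014] 0.073 -0.003 -0.03187896663460813 [-0.48, -0.68, -0.7, -0.6, -0.44, -0.26, -0.1, 0.01, 0.05, 0.0]
[[0.1,-0.45,0],0],[[0.15,-0.65,0],0],[[0.15,-0.7,0],0],[[0.1,-0.6,0],0],[[0.1,-0.45,0],0],[[0.05,-0.25,0],0],[[0,-0.1,0],0],[[0,0,0],0],[[0,0.05,0],0],[[0,0,0],0],
{'goal': -0.04} [0.02  0.065] 0.084 0.015 -0.0347468362265192 [-0.19, -0.34, -0.44, -0.5, -0.53, -0.5, -0.44, -0.34, -0.19, 0.0]
[[0.05,-0.2,0],0],[[0.05,-0.35,0],0],[[0.1,-0.45,0],0],[[0.1,-0.5,0],0],[[0.1,-0.5,0],0],[[0.1,-0.5,0],0],[[0.1,-0.45,0],0],[[0.05,-0.35,0],0],[[0.05,-0.2,0],0],[[0,0,0],0],
{'goal': -0.1} [0.049 0.184] 0.116 0.033 -0.039048640614385816 [0.24, 0.18, -0.06, -0.36, -0.66, -0.87, -0.96, -0.86, -0.55, 0.0]
[[-0.05,0.25,0],0],[[-0.05,0.15,0],0],[[0,-0.05,0],0],[[0.05,-0.35,0],0],[[0.1,-0.65,0],0],[[0.15,-0.85,0],0],[[0.2,-0.95,0],0],[[0.15,-0.85,0],0],[[0.1,-0.55,0],0],[[0,0,0],0],
{'two': False} [0.031 0.022] 0.076 0.011 -0.026461822362714625 [-0.42, -0.62, -0.65, -0.56, -0.4, -0.21, -0.02, 0.1, 0.13, 0.0]
[[0.1,-0.4,0],0],[[0.1,-0.6,0],0],[[0.1,-0.65,0],0],[[0.1,-0.55,0],0],[[0.05,-0.4,0],0],[[0.05,-0.2,0],0],[[0,0,0],0],[[0,0.1,0],0],[[0,0.1,0],0],[[0,0,0],0],
{'two': False, 'wd': 10} [0.037 0.008] 0.072 0.004 -0.02260302803037697 [-0.52, -0.73, -0.72, -0.57, -0.33, -0.08, 0.15, 0.28, 0.26, 0.0]
[[0.1,-0.5,0],0],[[0.15,-0.7,0],0],[[0.15,-0.7,0],0],[[0.1,-0.55,0],0],[[0.05,-0.35,0],0],[[0,-0.1,0],0],[[-0.05,0.15,0],0],[[-0.05,0.3,0],0],[[-0.05,0.25,0],0],[[0,0,0],0],
```

```bash
sed -i 's/^K,Cd.*/K,Cd,B,BIAS=4.28,.28,3.775,.06/' h.py; echo '[0.0855,0.0]' > est.json; python3 -m creep '[[[0.05,-0.2,0],0],[[0.05,-0.3,0],0],[[0.05,-0.3,0],0],[[0.05,-0.3,0],0],[[0.05,-0.2,0],0],[[0,-0.1,0],0],[[0,0,0],0],[[0,0.05,0],0],[[0,0.05,0],0],[[0,0,0],0]]' && python3 go.py '[-0.2,-0.3,-0.3,-0.3,-0.2,-0.1,0,0.05,0.05,0]' 0 -0.05
```

```text
t: 11.9
tcp_pos: [0.4154, 0.0632, 0.1106]
eef_rot: [-3.142, -0.0, 0.186]
force: [-0.2, 0.4, -8.0]
opening: 0.0294
finger_force: 49.8
t 12.05 pose [0.4154 0.0631 0.0379 0.1881] th [0.0632 0.0656 0.068 ] 0.87
pred [ 0.044 -0.012] est [0.064 0.031]
now [0.069 0.034]
0.0 end [0.043, -0.002] max 0.065 min 0.04 net -0.013 lat [-0.19, -0.27, -0.28, -0.24, -0.18, -0.1, -0.04, 0.0, 0.02, 0.0]
[[0.05,-0.2,0],0],[[0.05,-0.25,0],0],[[0.05,-0.25,0],0],[[0.05,-0.25,0],0],[[0.05,-0.15,0],0],[[0,-0.1,0],0],[[0,-0.05,0],0],[[0,0,0],0],[[0,0,0],0],[[0,0,0],0],
-0.05 end [0.066, 0.097] max 0.093 min 0.058 net -0.016 lat [0.17, 0.16, 0.05, -0.12, -0.29, -0.41, -0.47, -0.44, -0.28, 0.0]
[[-0.05,0.15,0],0],[[-0.05,0.15,0],0],[[0,0.05,0],0],[[0,-0.1,0],0],[[0.05,-0.3,0],0],[[0.1,-0.4,0],0],[[0.1,-0.45,0],0],[[0.1,-0.45,0],0],[[0.05,-0.3,0],0],[[0,0,0],0],
single end [0.055, 0.01] max 0.065 min 0.044 net -0.010 lat [-0.18, -0.26, -0.27, -0.23, -0.15, -0.06, 0.02, 0.07, 0.07, 0.0]
[[0.05,-0.2,0],0],[[0.05,-0.25,0],0],[[0.05,-0.25,0],0],[[0.05,-0.2,0],0],[[0.05,-0.15,0],0],[[0,-0.05,0],0],[[0,0,0],0],[[0,0.05,0],0],[[0,0.05,0],0],[[0,0,0],0],
```

```bash
sed -i 's/^K,Cd.*/K,Cd,B,BIAS=4.28,.28,3.775,.05/' h.py; echo '[0.0695,0.042]' > est.json; python3 - <<'E'
from go import *
x=json.load(open("est.json"))
for a in (dict(goal=0),dict(goal=-.04),dict(two=False)):
    d,q=plan(x,bias=BIAS,**a); print(a,q[9].round(3),q[:10,0].max().round(3),q[:10,0].min().round(3),d[:10].sum(),(d[:10]*100).round(2).tolist()); rows(d,.188)
E
```

```text
{'goal': 0} [ 0.023 -0.005] 0.062 0.019 -0.02019493615855876 [-0.3, -0.43, -0.44, -0.38, -0.28, -0.16, -0.06, 0.01, 0.03, 0.0]
[[0.05,-0.3,0],0],[[0.1,-0.4,0],0],[[0.1,-0.45,0],0],[[0.05,-0.35,0],0],[[0.05,-0.25,0],0],[[0.05,-0.15,0],0],[[0,-0.05,0],0],[[0,0,0],0],[[0,0.05,0],0],[[0,0,0],0],
{'goal': -0.04} [0.042 0.074] 0.074 0.036 -0.023062805750469893 [-0.01, -0.09, -0.18, -0.28, -0.37, -0.41, -0.41, -0.34, -0.21, 0.0]
[[0,0,0],0],[[0,-0.1,0],0],[[0.05,-0.2,0],0],[[0.05,-0.3,0],0],[[0.05,-0.35,0],0],[[0.1,-0.4,0],0],[[0.1,-0.4,0],0],[[0.05,-0.35,0],0],[[0.05,-0.2,0],0],[[0,0,0],0],
{'two': False} [0.043 0.015] 0.063 0.027 -0.01614650957436528 [-0.28, -0.41, -0.42, -0.36, -0.24, -0.11, 0.01, 0.09, 0.1, 0.0]
[[0.05,-0.25,0],0],[[0.1,-0.4,0],0],[[0.1,-0.4,0],0],[[0.05,-0.35,0],0],[[0.05,-0.25,0],0],[[0,-0.1,0],0],[[0,0,0],0],[[0,0.1,0],0],[[0,0.1,0],0],[[0,0,0],0],
```

```bash
python3 -m creep '[[[0.05,-0.25,0],0],[[0.1,-0.4,0],0],[[0.1,-0.4,0],0],[[0.05,-0.35,0],0],[[0.05,-0.25,0],0],[[0,-0.1,0],0],[[0,0,0],0],[[0,0.1,0],0],[[0,0.1,0],0],[[0,0,0],0]]' && python3 go.py '[-0.27,-0.41,-0.41,-0.36,-0.25,-0.1,0,0.1,0.1,0]' 0 0.04
```

```text
t: 12.88
tcp_pos: [0.4189, 0.0478, 0.1106]
eef_rot: [-3.141, -0.0, 0.187]
force: [-0.1, 1.0, -8.6]
opening: 0.03
finger_force: 49.8
t 13.03 pose [0.4189 0.0477 0.0379 0.1882] th [0.0776 0.0813 0.0865] 0.83
pred [0.044 0.017] est [0.078 0.079]
now [0.091 0.097]
0.0 end [-0.009, -0.01] max 0.075 min -0.018 net -0.044 lat [-0.66, -0.94, -0.97, -0.83, -0.61, -0.36, -0.14, 0.01, 0.07, 0.0]
[[0.1,-0.65,0],0],[[0.2,-0.95,0],0],[[0.2,-0.95,0],0],[[0.15,-0.8,0],0],[[0.1,-0.6,0],0],[[0.05,-0.35,0],0],[[0.05,-0.15,0],0],[[0,0,0],0],[[0,0.05,0],0],[[0,0,0],0],
0.04 end [-0.028, -0.089] max 0.064 min -0.05 net -0.041 lat [-0.94, -1.29, -1.23, -0.93, -0.52, -0.12, 0.2, 0.36, 0.31, 0.0]
[[0.2,-0.95,0],0],[[0.25,-1.25,0],0],[[0.25,-1.2,0],0],[[0.15,-0.9,0],0],[[0.1,-0.5,0],0],[[0,-0.1,0],0],[[-0.05,0.2,0],0],[[-0.05,0.35,0],0],[[-0.05,0.3,0],0],[[0,0,0],0],
single end [0.034, 0.035] max 0.076 min -0.002 net -0.035 lat [-0.61, -0.89, -0.92, -0.78, -0.54, -0.25, 0.02, 0.2, 0.22, 0.0]
[[0.1,-0.6,0],0],[[0.15,-0.9,0],0],[[0.15,-0.9,0],0],[[0.15,-0.75,0],0],[[0.1,-0.55,0],0],[[0.05,-0.25,0],0],[[0,0,0],0],[[-0.05,0.2,0],0],[[-0.05,0.2,0],0],[[0,0,0],0],
```

```bash
sed -i 's/^K,Cd.*/K,Cd,B,BIAS=4.28,.28,3.775,.04/' h.py;  python3 -m creep '[[[0.1,-0.7,0],0],[[0.2,-1.05,0],0],[[0.2,-1.05,0],0],[[0.15,-0.9,0],0],[[0.1,-0.6,0],0],[[0.05,-0.3,0],0],[[0,0,0],0],[[-0.05,0.2,0],0],[[-0.05,0.25,0],0],[[0,0,0],0]]' && python3 go.py '[-0.71,-1.07,-1.07,-0.91,-0.61,-0.3,0,0.2,0.25,0]' 0 0.06 0.1
```

```text
t: 13.87
tcp_pos: [0.4257, 0.0067, 0.1106]
eef_rot: [-3.141, 0.0, 0.187]
force: [0.4, 0.5, -8.0]
opening: 0.0297
finger_force: 49.8
t 14.02 pose [0.4259 0.0064 0.0379 0.1887] th [0.0216 0.0246 0.0268] 0.9
pred [0.007 0.014] est [0.022 0.046]
now [0.028 0.035]
0.0 end [0.035, 0.005] max 0.035 min 0.03 net -0.002 lat [-0.03, -0.04, -0.04, -0.04, -0.03, -0.02, -0.01, -0.0, 0.0, 0.0]
[[0,-0.05,0],0],[[0,-0.05,0],0],[[0,-0.05,0],0],[[0,-0.05,0],0],[[0,-0.05,0],0],[[0,0,0],0],[[0,0,0],0],[[0,0,0],0],[[0,0,0],0],[[0,0,0],0],
0.06 end [0.007, -0.114] max 0.016 min -0.026 net 0.002 lat [-0.46, -0.56, -0.43, -0.18, 0.1, 0.35, 0.51, 0.52, 0.36, 0.0]
[[0.1,-0.45,0],0],[[0.1,-0.55,0],0],[[0.1,-0.4,0],0],[[0.05,-0.2,0],0],[[0,0.1,0],0],[[-0.05,0.35,0],0],[[-0.1,0.5,0],0],[[-0.1,0.5,0],0],[[-0.05,0.35,0],0],[[0,0,0],0],
0.1 end [-0.012, -0.193] max 0.004 min -0.065 net 0.005 lat [-0.74, -0.9, -0.69, -0.28, 0.19, 0.6, 0.85, 0.87, 0.6, 0.0]
[[0.15,-0.75,0],0],[[0.15,-0.9,0],0],[[0.15,-0.7,0],0],[[0.05,-0.25,0],0],[[-0.05,0.2,0],0],[[-0.1,0.6,0],0],[[-0.15,0.85,0],0],[[-0.15,0.85,0],0],[[-0.1,0.6,0],0],[[0,0,0],0],
single end [0.038, 0.003] max 0.038 min 0.029 net -0.001 lat [-0.05, -0.06, -0.06, -0.04, -0.01, 0.01, 0.04, 0.05, 0.04, 0.0]
[[0,-0.05,0],0],[[0,-0.05,0],0],[[0,-0.05,0],0],[[0,-0.05,0],0],[[0,0,0],0],[[0,0,0],0],[[0,0.05,0],0],[[0,0.05,0],0],[[0,0.05,0],0],[[0,0,0],0],
```

```bash
sed -i 's/^K,Cd.*/K,Cd,B,BIAS=4.28,.28,3.775,.036/' h.py;  python3 -m creep '[[[-0.1,-0.8,0],0],[[-0.1,-0.95,0],0],[[-0.1,-0.75,0],0],[[-0.2,-0.3,0],0],[[-0.3,0.15,0],0],[[-0.35,0.55,0],0],[[-0.4,0.8,0],0],[[-0.4,0.8,0],0],[[-0.35,0.55,0],0],[[0,0,0],0]]' && python3 go.py '[-0.76,-0.91,-0.72,-0.26,0.2,0.61,0.86,0.86,0.61,0]' 0.06 0.1 0.13
```

```text
t: 14.85
tcp_pos: [0.4017, 0.0079, 0.1105]
eef_rot: [-3.141, 0.001, 0.188]
force: [-0.5, 0.2, -8.1]
opening: 0.0299
finger_force: 49.8
t 15.00 pose [0.4032 0.0069 0.038  0.1891] th [0.0459 0.0404 0.0352] 0.86
pred [-0.007 -0.177] est [ 0.045 -0.093]
now [ 0.031 -0.088]
0.06 end [0.041, -0.119] max 0.052 min 0.009 net 0.028 lat [-0.08, -0.02, 0.12, 0.29, 0.45, 0.56, 0.59, 0.52, 0.33, 0.0]
[[0,-0.1,0],0],[[0,0,0],0],[[0,0.1,0],0],[[-0.05,0.3,0],0],[[-0.1,0.45,0],0],[[-0.1,0.55,0],0],[[-0.1,0.6,0],0],[[-0.1,0.5,0],0],[[-0.05,0.3,0],0],[[0,0,0],0],
0.1 end [0.023, -0.198] max 0.039 min -0.027 net 0.031 lat [-0.37, -0.37, -0.14, 0.2, 0.54, 0.81, 0.94, 0.87, 0.57, 0.0]
[[0.05,-0.35,0],0],[[0.05,-0.35,0],0],[[0.05,-0.15,0],0],[[-0.05,0.2,0],0],[[-0.1,0.55,0],0],[[-0.15,0.8,0],0],[[-0.2,0.9,0],0],[[-0.15,0.85,0],0],[[-0.1,0.55,0],0],[[0,0,0],0],
0.13 end [0.009, -0.257] max 0.03 min -0.056 net 0.033 lat [-0.58, -0.63, -0.33, 0.13, 0.61, 1.0, 1.2, 1.14, 0.75, 0.0]
[[0.1,-0.55,0],0],[[0.1,-0.6,0],0],[[0.05,-0.35,0],0],[[0,0.1,0],0],[[-0.1,0.6,0],0],[[-0.2,1,0],0],[[-0.2,1.2,0],0],[[-0.2,1.1,0],0],[[-0.15,0.75,0],0],[[0,0,0],0],
single end [0.046, -0.021] max 0.071 min 0.037 net 0.018 lat [0.34, 0.49, 0.5, 0.42, 0.27, 0.11, -0.04, -0.14, -0.14, 0.0]
[[-0.05,0.35,0],0],[[-0.1,0.5,0],0],[[-0.1,0.5,0],0],[[-0.1,0.4,0],0],[[-0.05,0.25,0],0],[[0,0.1,0],0],[[0,-0.05,0],0],[[0.05,-0.15,0],0],[[0.05,-0.15,0],0],[[0,0,0],0],
```

```bash
sed -i 's/^K,Cd.*/K,Cd,B,BIAS=4.28,.28,3.775,.03/' h.py;  python3 -m creep '[[[0.05,-0.35,0],0],[[0.05,-0.35,0],0],[[0.05,-0.15,0],0],[[-0.05,0.2,0],0],[[-0.1,0.55,0],0],[[-0.15,0.8,0],0],[[-0.2,0.9,0],0],[[-0.15,0.85,0],0],[[-0.1,0.55,0],0],[[0,0,0],0]]' && python3 go.py '[-0.35,-0.35,-0.16,0.21,0.56,0.81,0.92,0.86,0.56,0]' 0.06 0.1 0.13
```

```text
t: 15.83
tcp_pos: [0.3966, 0.0378, 0.1106]
eef_rot: [-3.141, 0.0, 0.188]
force: [0.3, 0.7, -7.9]
opening: 0.0296
finger_force: 49.8
t 15.98 pose [0.397  0.0367 0.0379 0.1888] th [0.071  0.0639 0.0569] 0.85
pred [ 0.035 -0.164] est [ 0.069 -0.118]
now [ 0.054 -0.094]
0.06 end [0.02, -0.128] max 0.035 min -0.002 net 0.014 lat [-0.29, -0.31, -0.17, 0.04, 0.27, 0.46, 0.56, 0.53, 0.35, 0.0]
[[0.05,-0.3,0],0],[[0.05,-0.3,0],0],[[0.05,-0.15,0],0],[[0,0.05,0],0],[[-0.05,0.25,0],0],[[-0.1,0.45,0],0],[[-0.1,0.55,0],0],[[-0.1,0.5,0],0],[[-0.05,0.35,0],0],[[0,0,0],0],
0.1 end [0.002, -0.207] max 0.025 min -0.041 net 0.017 lat [-0.57, -0.65, -0.43, -0.05, 0.36, 0.7, 0.9, 0.88, 0.59, 0.0]
[[0.1,-0.55,0],0],[[0.1,-0.65,0],0],[[0.1,-0.4,0],0],[[0,-0.05,0],0],[[-0.05,0.35,0],0],[[-0.15,0.7,0],0],[[-0.15,0.9,0],0],[[-0.15,0.85,0],0],[[-0.1,0.6,0],0],[[0,0,0],0],
0.13 end [-0.013, -0.266] max 0.017 min -0.07 net 0.019 lat [-0.79, -0.91, -0.63, -0.12, 0.43, 0.89, 1.16, 1.14, 0.77, 0.0]
[[0.15,-0.75,0],0],[[0.15,-0.9,0],0],[[0.1,-0.6,0],0],[[0,-0.1,0],0],[[-0.1,0.4,0],0],[[-0.15,0.85,0],0],[[-0.2,1.15,0],0],[[-0.2,1.1,0],0],[[-0.15,0.75,0],0],[[0,0,0],0],
single end [0.036, -0.013] max 0.059 min 0.036 net 0.006 lat [0.17, 0.24, 0.24, 0.18, 0.1, 0.01, -0.07, -0.12, -0.1, 0.0]
[[-0.05,0.15,0],0],[[-0.05,0.25,0],0],[[-0.05,0.25,0],0],[[-0.05,0.2,0],0],[[0,0.1,0],0],[[0,0,0],0],[[0,-0.05,0],0],[[0,-0.1,0],0],[[0,-0.1,0],0],[[0,0,0],0],
```

```bash
sed -i 's/^K,Cd.*/K,Cd,B,BIAS=4.28,.28,3.775,.028/; s/zero_last=1/zero_last=2/' h.py; sed -i 's/W=np.diag(\[1\/.03,1\/.008\])/W=np.diag([1\/.03,1\/.02])/; s/\/\.003/\/.002/g' go.py; echo '[0.052,-0.115]'>est.json; python3 - <<'E'
from go import *
x=json.load(open("est.json"))
for a in (dict(goal=.08),dict(goal=.12),dict(goal=.15)):
    d,q=plan(x,bias=BIAS,**a); print(a,q[9].round(3),q[:,0].max().round(3),q[:,0].min().round(3),d[:10].sum(),(d*100).round(2).tolist()); rows(d,.188)
E
```

```text
{'goal': 0.08} [ 0.001 -0.151] 0.097 -0.023 0.014374829084013328 [-0.31, -0.3, -0.11, 0.16, 0.41, 0.57, 0.59, 0.41, 0.0, 0.0, 0.67, 1.07, 1.23, 1.19, 0.99, 0.69, 0.36, 0.09, 0.0, 0.0]
[[0.05,-0.3,0],0],[[0.05,-0.3,0],0],[[0,-0.1,0],0],[[-0.05,0.15,0],0],[[-0.1,0.4,0],0],[[-0.1,0.55,0],0],[[-0.1,0.6,0],0],[[-0.1,0.4,0],0],[[0,0,0],0],[[0,0,0],0],
{'goal': 0.12} [-0.026 -0.221] 0.137 -0.061 0.013999978956978278 [-0.56, -0.6, -0.32, 0.1, 0.51, 0.8, 0.85, 0.61, 0.0, 0.0, 1.07, 1.71, 1.98, 1.92, 1.6, 1.12, 0.59, 0.16, 0.0, 0.0]
[[0.1,-0.55,0],0],[[0.1,-0.6,0],0],[[0.05,-0.3,0],0],[[0,0.1,0],0],[[-0.1,0.5,0],0],[[-0.15,0.8,0],0],[[-0.15,0.85,0],0],[[-0.1,0.6,0],0],[[0,0,0],0],[[0,0,0],0],
{'goal': 0.15} [-0.046 -0.274] 0.168 -0.09 0.013718841361701994 [-0.76, -0.82, -0.47, 0.06, 0.59, 0.96, 1.05, 0.76, 0.0, 0.0, 1.37, 2.2, 2.54, 2.47, 2.06, 1.45, 0.77, 0.21, 0.0, 0.0]
[[0.15,-0.75,0],0],[[0.15,-0.8,0],0],[[0.1,-0.45,0],0],[[0,0.05,0],0],[[-0.1,0.6,0],0],[[-0.2,0.95,0],0],[[-0.2,1.05,0],0],[[-0.15,0.75,0],0],[[0,0,0],0],[[0,0,0],0],
```

```bash
python3 -m creep '[[[0.05,-0.3,0],0],[[0.05,-0.3,0],0],[[0,-0.1,0],0],[[-0.05,0.15,0],0],[[-0.1,0.4,0],0],[[-0.1,0.55,0],0],[[-0.1,0.6,0],0],[[-0.1,0.4,0],0],[[0,0,0],0],[[0,0,0],0]]' && python3 go.py '[-0.3,-0.3,-0.1,0.16,0.41,0.56,0.61,0.41,0,0]' 0.05 0.08 0.11
```

```text
t: 16.82
tcp_pos: [0.3933, 0.0509, 0.1106]
eef_rot: [3.142, -0.0, 0.188]
force: [-0.6, 0.5, -8.3]
opening: 0.0297
finger_force: 49.8
t 16.97 pose [0.3934 0.0505 0.0379 0.1881] th [ 0.0151  0.0077 -0.    ] 0.9
pred [ 0.002 -0.15 ] est [ 0.015 -0.148]
now [-0.008 -0.157]
0.05 end [0.074, -0.083] max 0.092 min -0.003 net 0.057 lat [0.5, 0.8, 0.94, 0.97, 0.89, 0.75, 0.54, 0.29, 0.0, 0.0]
[[-0.1,0.5,0],0],[[-0.15,0.8,0],0],[[-0.2,0.95,0],0],[[-0.2,0.95,0],0],[[-0.15,0.9,0],0],[[-0.15,0.75,0],0],[[-0.1,0.55,0],0],[[-0.05,0.3,0],0],[[0,0,0],0],[[0,0,0],0],
0.08 end [0.054, -0.136] max 0.079 min -0.01 net 0.056 lat [0.3, 0.57, 0.79, 0.92, 0.97, 0.91, 0.74, 0.44, 0.0, 0.0]
[[-0.05,0.3,0],0],[[-0.1,0.55,0],0],[[-0.15,0.75,0],0],[[-0.15,0.9,0],0],[[-0.2,0.95,0],0],[[-0.15,0.9,0],0],[[-0.15,0.7,0],0],[[-0.1,0.45,0],0],[[0,0,0],0],[[0,0,0],0],
0.11 end [0.034, -0.188] max 0.067 min -0.019 net 0.056 lat [0.11, 0.35, 0.63, 0.88, 1.05, 1.08, 0.94, 0.58, 0.0, 0.0]
[[0,0.1,0],0],[[-0.05,0.35,0],0],[[-0.1,0.6,0],0],[[-0.15,0.85,0],0],[[-0.2,1.05,0],0],[[-0.2,1.05,0],0],[[-0.15,0.9,0],0],[[-0.1,0.55,0],0],[[0,0,0],0],[[0,0,0],0],
single end [0.055, -0.057] max 0.094 min 0.008 net 0.046 lat [0.79, 1.13, 1.14, 0.93, 0.6, 0.24, -0.05, -0.16, 0.0, 0.0]
[[-0.15,0.75,0],0],[[-0.2,1.1,0],0],[[-0.2,1.1,0],0],[[-0.15,0.9,0],0],[[-0.1,0.6,0],0],[[-0.05,0.25,0],0],[[0,-0.05,0],0],[[0.05,-0.15,0],0],[[0,0,0],0],[[0,0,0],0],
```

```bash
python3 -m creep '[[[0,0.1,0],0],[[-0.05,0.35,0],0],[[-0.1,0.6,0],0],[[-0.15,0.85,0],0],[[-0.2,1.05,0],0],[[-0.2,1.05,0],0],[[-0.15,0.9,0],0],[[-0.1,0.55,0],0],[[0,0,0],0],[[0,0,0],0]]' && python3 go.py '[0.1,0.35,0.61,0.86,1.07,1.07,0.91,0.56,0,0]' 0.03 0.06 0.09
```

```text
t: 17.8
tcp_pos: [0.3838, 0.1054, 0.1106]
eef_rot: [3.141, 0.0, 0.188]
force: [0.0, -0.4, -7.7]
opening: 0.0296
finger_force: 49.8
t 17.95 pose [0.3839 0.1048 0.0379 0.1878] th [0.0602 0.0508 0.0426] 0.88
pred [ 0.03  -0.194] est [ 0.06  -0.181]
now [ 0.034 -0.162]
0.03 end [0.063, -0.06] max 0.077 min 0.033 net 0.036 lat [0.32, 0.51, 0.6, 0.61, 0.56, 0.47, 0.33, 0.18, 0.0, 0.0]
[[-0.05,0.3,0],0],[[-0.1,0.5,0],0],[[-0.1,0.6,0],0],[[-0.1,0.6,0],0],[[-0.1,0.55,0],0],[[-0.1,0.45,0],0],[[-0.05,0.35,0],0],[[-0.05,0.15,0],0],[[0,0,0],0],[[0,0,0],0],
0.06 end [0.043, -0.113] max 0.063 min 0.023 net 0.035 lat [0.12, 0.28, 0.44, 0.57, 0.64, 0.63, 0.53, 0.33, 0.0, 0.0]
[[0,0.1,0],0],[[-0.05,0.3,0],0],[[-0.1,0.45,0],0],[[-0.1,0.55,0],0],[[-0.1,0.65,0],0],[[-0.1,0.6,0],0],[[-0.1,0.5,0],0],[[-0.05,0.3,0],0],[[0,0,0],0],[[0,0,0],0],
0.09 end [0.023, -0.165] max 0.051 min 0.004 net 0.035 lat [-0.07, 0.06, 0.28, 0.53, 0.72, 0.8, 0.73, 0.47, 0.0, 0.0]
[[0,-0.05,0],0],[[0,0.05,0],0],[[-0.05,0.3,0],0],[[-0.1,0.5,0],0],[[-0.15,0.7,0],0],[[-0.15,0.8,0],0],[[-0.15,0.7,0],0],[[-0.1,0.45,0],0],[[0,0,0],0],[[0,0,0],0],
single end [0.048, -0.042] max 0.084 min 0.041 net 0.028 lat [0.53, 0.75, 0.74, 0.59, 0.35, 0.1, -0.09, -0.15, 0.0, 0.0]
[[-0.1,0.5,0],0],[[-0.15,0.75,0],0],[[-0.15,0.75,0],0],[[-0.1,0.6,0],0],[[-0.05,0.35,0],0],[[0,0.1,0],0],[[0,-0.1,0],0],[[0.05,-0.15,0],0],[[0,0,0],0],[[0,0,0],0],
```

```bash
python3 -m creep '[[[-0.05,0.25,0],-0.6],[[-0.05,0.6,0],-1.2],[[-0.1,0.85,0],-1.5],[[-0.1,0.95,0],-1.5],[[-0.1,1.05,0],-1.5],[[-0.1,1.05,0],-1.5],[[-0.05,0.85,0],-1.2],[[-0.05,0.5,0],-0.6],[[0,0,0],0],[[0,0,0],0]]' && python3 go.py '[0.1,0.3,0.45,0.55,0.65,0.65,0.55,0.35,0,0]' 0 0.03 0.06
```

```text
t: 18.78
tcp_pos: [0.3779, 0.1659, 0.1105]
eef_rot: [3.141, 0.0, 0.02]
force: [-0.3, 0.1, -8.3]
opening: 0.0297
finger_force: 49.8
t 18.93 pose [0.3778 0.1655 0.0378 0.0203] th [0.0491 0.0432 0.0373] 0.81
pred [ 0.044 -0.112] est [ 0.049 -0.121]
now [ 0.032 -0.108]
0.0 end [0.064, -0.005] max 0.071 min 0.036 net 0.024 lat [0.34, 0.49, 0.51, 0.44, 0.32, 0.2, 0.09, 0.02, 0.0, 0.0]
[[0,0.35,0],0],[[0,0.5,0],0],[[0,0.5,0],0],[[0,0.45,0],0],[[0,0.3,0],0],[[0,0.2,0],0],[[0,0.1,0],0],[[0,0,0],0],[[0,0,0],0],[[0,0,0],0],
0.03 end [0.044, -0.058] max 0.056 min 0.029 net 0.024 lat [0.15, 0.26, 0.35, 0.39, 0.4, 0.37, 0.29, 0.17, 0.0, 0.0]
[[0,0.15,0],0],[[0,0.25,0],0],[[0,0.35,0],0],[[0,0.4,0],0],[[0,0.4,0],0],[[0,0.35,0],0],[[0,0.3,0],0],[[0,0.15,0],0],[[0,0,0],0],[[0,0,0],0],
0.06 end [0.024, -0.11] max 0.043 min 0.012 net 0.023 lat [-0.05, 0.04, 0.19, 0.35, 0.48, 0.53, 0.49, 0.32, 0.0, 0.0]
[[0,-0.05,0],0],[[0,0.05,0],0],[[0,0.2,0],0],[[0,0.35,0],0],[[0,0.5,0],0],[[0,0.55,0],0],[[0,0.5,0],0],[[0,0.3,0],0],[[0,0,0],0],[[0,0,0],0],
single end [0.041, -0.028] max 0.065 min 0.036 net 0.019 lat [0.35, 0.5, 0.5, 0.39, 0.23, 0.07, -0.06, -0.1, 0.0, 0.0]
[[0,0.35,0],0],[[0,0.5,0],0],[[0,0.5,0],0],[[0,0.4,0],0],[[0,0.25,0],0],[[0,0.05,0],0],[[0,-0.05,0],0],[[0,-0.1,0],0],[[0,0,0],0],[[0,0,0],0],
```

```bash
python3 -m creep '[[[0,0.1,0],-0.6],[[0,0.35,0],-1.2],[[0.05,0.6,0],-1.5],[[0.05,0.75,0],-1.5],[[0.05,0.9,0],-1.5],[[0.05,0.95,0],-1.5],[[0.05,0.8,0],-1.2],[[0.05,0.45,0],-0.5],[[0,0,0],0],[[0,0,0],0]]' && python3 go.py '[-0.05,0.05,0.2,0.35,0.5,0.55,0.5,0.3,0,0]' 0 0.02 0.04; python3 -c "
from h import *
p=np.array(lamp_pose(bot.get_state())); c,s=np.cos(-.146),np.sin(-.146); d=p[:2]+.15*np.array([np.cos(p[3]),np.sin(p[3])])-[.6588,.2006]; print('pivot in holder rel dock',[d[0]*c+d[1]*s,-d[0]*s+d[1]*c],p[3]+.146)"
```

```text
t: 19.77
tcp_pos: [0.3808, 0.2148, 0.1105]
eef_rot: [3.141, 0.0, -0.146]
force: [-0.4, -0.8, -8.0]
opening: 0.0297
finger_force: 49.8
t 19.92 pose [ 0.3807  0.2145  0.0378 -0.1455] th [ 0.0133  0.0042 -0.0056] 0.6
pred [ 0.027 -0.106] est [ 0.013 -0.177]
now [-0.014 -0.187]
0.0 end [0.123, 0.005] max 0.133 min 0.006 net 0.068 lat [0.97, 1.4, 1.44, 1.24, 0.91, 0.56, 0.25, 0.05, 0.0, 0.0]
[[0.15,0.95,0],0],[[0.2,1.4,0],0],[[0.2,1.4,0],0],[[0.2,1.2,0],0],[[0.15,0.9,0],0],[[0.1,0.55,0],0],[[0.05,0.25,0],0],[[0,0.05,0],0],[[0,0,0],0],[[0,0,0],0],
0.02 end [0.109, -0.03] max 0.123 min 0.001 net 0.068 lat [0.85, 1.25, 1.33, 1.21, 0.96, 0.67, 0.38, 0.15, 0.0, 0.0]
[[0.1,0.85,0],0],[[0.2,1.25,0],0],[[0.2,1.3,0],0],[[0.2,1.2,0],0],[[0.15,0.95,0],0],[[0.1,0.65,0],0],[[0.05,0.4,0],0],[[0,0.15,0],0],[[0,0,0],0],[[0,0,0],0],
0.04 end [0.096, -0.065] max 0.114 min -0.003 net 0.068 lat [0.72, 1.1, 1.23, 1.18, 1.01, 0.78, 0.51, 0.24, 0.0, 0.0]
[[0.1,0.7,0],0],[[0.15,1.1,0],0],[[0.2,1.2,0],0],[[0.15,1.15,0],0],[[0.15,1,0],0],[[0.1,0.75,0],0],[[0.05,0.5,0],0],[[0.05,0.25,0],0],[[0,0,0],0],[[0,0,0],0],
single end [0.06, -0.068] max 0.107 min 0.005 net 0.055 lat [0.94, 1.35, 1.36, 1.11, 0.72, 0.29, -0.06, -0.2, 0.0, 0.0]
[[0.15,0.95,0],0],[[0.2,1.35,0],0],[[0.2,1.35,0],0],[[0.15,1.1,0],0],[[0.1,0.7,0],0],[[0.05,0.3,0],0],[[0,-0.05,0],0],[[-0.05,-0.2,0],0],[[0,0,0],0],[[0,0,0],0],
pivot in holder rel dock [np.float64(-0.12713268815476678), np.float64(-0.02660383572390481)] 0.0005248712887638007
```

```bash
python3 - <<'E'
from h import *
m=np.zeros((420,800,3),np.uint8); g=lambda im:np.clip(255*(im/150.),0,255).astype(np.uint8)
a=np.linspace(0,2*np.pi,60)
def ring(t,po,n,rad=.053): 
    P=np.c_[np.full(60,.15),-.28*np.sin(t)+rad*np.cos(a)*np.cos(t)-rad*np.sin(a)*np.sin(t),.05+.28*np.cos(t)+rad*np.sin(a)*np.cos(t)+rad*np.cos(a)*np.sin(t)]
    return proj(PAR[n],place(po[0],po[1],po[3],P)+[0,0,po[2]])
for k,n in enumerate(("scene","top")):
    s=bot.get_state(); po=lamp_pose(s); im=bot.get_image(n); print(n,s["t"],po,theta(n,im,po)); cv2.imwrite(f"pics/e_{n}.png",im)
    c=ring(0,po,n).mean(0).astype(int); x0,y0=c-[50,52]; cr=cv2.resize(g(im)[y0:y0+105,x0:x0+100],(400,420),interpolation=cv2.INTER_CUBIC)
    for t,col in((-.03,(0,0,255)),(.03,(0,255,0))): cv2.polylines(cr,[((ring(t,po,n)-[x0,y0]+.5)*4).astype(int)],True,col)
    m[:,k*400:k*400+400]=cr
cv2.imwrite("pics/e.png",m)
E
```

```text
scene 19.9167 (np.float64(0.38073394000652805), np.float64(0.21451908840132564), np.float64(0.03780836594086841), np.float64(-0.1454751287112362)) (np.float64(-0.013551501017228188), np.float32(0.6853916))
top 19.9667 (np.float64(0.38079115466563235), np.float64(0.2145858105125912), np.float64(0.03783188175018766), np.float64(-0.14563369179202007)) (np.float64(-0.12966248165801214), np.float32(0.4462986))
```

View pics/e.png

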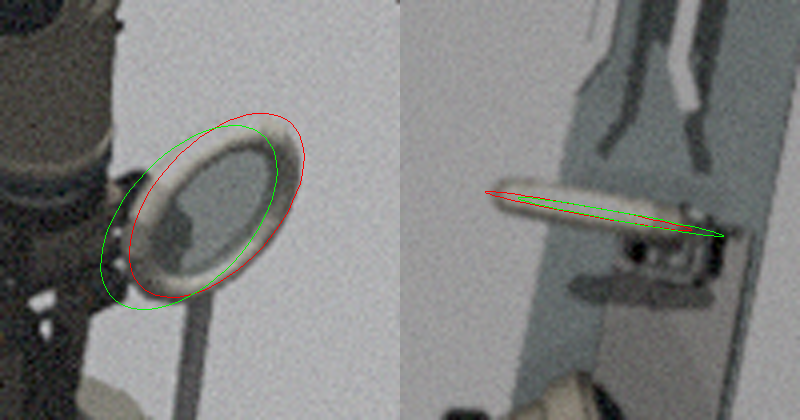

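```bash
python3 - <<'E'
from go import *
po=(.38073,.21452,.0378,-.1455); im=cv2.imread("pics/e_scene.png")
np.save("tpl_scene.npy",polar("scene",im,po,np.arange(-.25,.2501,DT)-.0165).astype(np.float32))
x=Phi(.1)@np.array([-.0155-BIAS,-.185])+[BIAS,0]; print(x); json.dump(list(x),open("est.json","w"))
for a in (dict(goal=.06),dict(goal=.03),dict(goal=0),dict(two=False)):
    d,q=plan(x,bias=BIAS,**a); print(a,q[9].round(3),q[:,0].max().round(3),q[:,0].min().round(3),d[:10].sum(),(d*100).round(2)[:10].tolist()); rows(d,-.1455)
E
```

```text
[-0.03479937 -0.20228263]
{'goal': 0.06} [ 0.101 -0.095] 0.123 -0.023 0.08207514473663086 [0.8, 1.25, 1.43, 1.42, 1.26, 1.01, 0.7, 0.35, 0.0, 0.0]
[[0.1,0.8,0],0],[[0.2,1.25,0],0],[[0.2,1.4,0],0],[[0.2,1.4,0],0],[[0.2,1.25,0],0],[[0.15,1,0],0],[[0.1,0.7,0],0],[[0.05,0.35,0],0],[[0,0,0],0],[[0,0,0],0],
{'goal': 0.03} [ 0.121 -0.042] 0.138 -0.015 0.08235628233190709 [0.99, 1.47, 1.59, 1.46, 1.18, 0.84, 0.5, 0.2, 0.0, 0.0]
[[0.15,1,0],0],[[0.2,1.45,0],0],[[0.25,1.55,0],0],[[0.2,1.45,0],0],[[0.15,1.15,0],0],[[0.1,0.85,0],0],[[0.05,0.5,0],0],[[0.05,0.2,0],0],[[0,0,0],0],[[0,0,0],0],
{'goal': 0} [0.141 0.01 ] 0.152 -0.043 0.0826374199271834 [1.19, 1.7, 1.75, 1.5, 1.11, 0.67, 0.3, 0.06, 0.0, 0.0]
[[0.15,1.15,0],0],[[0.25,1.7,0],0],[[0.25,1.75,0],0],[[0.2,1.5,0],0],[[0.15,1.1,0],0],[[0.1,0.65,0],0],[[0.05,0.3,0],0],[[0,0.05,0],0],[[0,0,0],0],[[0,0,0],0],
{'two': False} [ 0.066 -0.08 ] 0.118 -0.01 0.06739562834134327 [1.13, 1.62, 1.65, 1.35, 0.88, 0.37, -0.04, -0.22, 0.0, 0.0]
[[0.15,1.1,0],0],[[0.25,1.6,0],0],[[0.25,1.65,0],0],[[0.2,1.35,0],0],[[0.15,0.85,0],0],[[0.05,0.35,0],0],[[0,-0.05,0],0],[[-0.05,-0.2,0],0],[[0,0,0],0],[[0,0,0],0],
```

```bash
cat >> go.py <<'E'
    p=np.array(lamp_pose(s)); c,sn=np.cos(-.146),np.sin(-.146); d=p[:2]+.15*np.array([np.cos(p[3]),np.sin(p[3])])-[.6588,.2006]; print('pivot rel dock mm',np.round([1000*(d[0]*c+d[1]*sn),1000*(-d[0]*sn+d[1]*c)],1))
E
python3 -m creep '[[[0.15,1,0],0],[[0.2,1.45,0],0],[[0.25,1.55,0],0],[[0.2,1.45,0],0],[[0.15,1.15,0],0],[[0.1,0.85,0],0],[[0.05,0.5,0],0],[[0.05,0.2,0],0],[[0,0,0],0],[[0,0,0],0]]' && python3 go.py '[1,1.46,1.57,1.46,1.16,0.85,0.5,0.2,0,0]' -0.02 -0.04 -0.06
```

```text
t: 20.85
tcp_pos: [0.3921, 0.2961, 0.1104]
eef_rot: [3.141, 0.0, -0.147]
force: [-0.4, 0.5, -8.5]
opening: 0.0298
finger_force: 49.8
t 21.00 pose [ 0.3923  0.296   0.0378 -0.1459] th [0.145  0.1423 0.1405] 0.91
pred [ 0.119 -0.045] est [ 0.145 -0.063]
now [0.141 0.011]
-0.02 end [-0.034, 0.004] max 0.114 min -0.039 net -0.063 lat [-0.79, -1.16, -1.23, -1.12, -0.89, -0.61, -0.35, -0.13, 0.0, 0.0]
[[-0.1,-0.8,0],0],[[-0.15,-1.15,0],0],[[-0.2,-1.2,0],0],[[-0.15,-1.1,0],0],[[-0.15,-0.9,0],0],[[-0.1,-0.6,0],0],[[-0.05,-0.35,0],0],[[0,-0.15,0],0],[[0,0,0],0],[[0,0,0],0],
-0.04 end [-0.021, 0.039] max 0.119 min -0.031 net -0.063 lat [-0.66, -1.01, -1.13, -1.09, -0.94, -0.72, -0.48, -0.23, 0.0, 0.0]
[[-0.1,-0.65,0],0],[[-0.15,-1,0],0],[[-0.15,-1.1,0],0],[[-0.15,-1.1,0],0],[[-0.15,-0.95,0],0],[[-0.1,-0.7,0],0],[[-0.05,-0.45,0],0],[[-0.05,-0.25,0],0],[[0,0,0],0],[[0,0,0],0],
-0.06 end [-0.008, 0.074] max 0.124 min -0.023 net -0.062 lat [-0.53, -0.86, -1.02, -1.06, -0.99, -0.84, -0.61, -0.33, 0.0, 0.0]
[[-0.1,-0.5,0],0],[[-0.1,-0.85,0],0],[[-0.15,-1,0],0],[[-0.15,-1.05,0],0],[[-0.15,-1,0],0],[[-0.1,-0.85,0],0],[[-0.1,-0.6,0],0],[[-0.05,-0.35,0],0],[[0,0,0],0],[[0,0,0],0],
single end [0.006, 0.047] max 0.114 min -0.016 net -0.054 lat [-0.79, -1.15, -1.21, -1.04, -0.74, -0.4, -0.11, 0.06, 0.0, 0.0]
[[-0.1,-0.8,0],0],[[-0.15,-1.15,0],0],[[-0.2,-1.2,0],0],[[-0.15,-1.05,0],0],[[-0.1,-0.75,0],0],[[-0.05,-0.4,0],0],[[0,-0.1,0],0],[[0,0.05,0],0],[[0,0,0],0],[[0,0,0],0],
pivot rel dock mm [-127.6   55.6]
```

```bash
echo '[0.140,0.0]' > est.json; python3 -m creep '[[[-0.1,-0.8,0],0],[[-0.15,-1.15,0],0],[[-0.2,-1.2,0],0],[[-0.15,-1.05,0],0],[[-0.1,-0.75,0],0],[[-0.05,-0.4,0],0],[[0,-0.1,0],0],[[0,0.05,0],0],[[0,0,0],0],[[0,0,0],0]]' && python3 go.py '[-0.8,-1.16,-1.22,-1.06,-0.75,-0.4,-0.1,0.05,0,0]' -0.02 0 0.02
```

```text
t: 21.83
tcp_pos: [0.3852, 0.243, 0.1107]
eef_rot: [-3.141, -0.0, -0.147]
force: [-0.2, 0.6, -7.5]
opening: 0.03
finger_force: 49.8
t 21.98 pose [ 0.385   0.2429  0.0379 -0.145 ] th [-0.0281 -0.0285 -0.0299] 0.95
pred [-0.013  0.009] est [-0.028 -0.006]
now [-0.032 -0.042]
-0.02 end [0.094, 0.05] max 0.095 min -0.008 net 0.042 lat [0.74, 1.02, 0.99, 0.79, 0.51, 0.23, 0.01, -0.08, 0.0, 0.0]
[[0.1,0.75,0],0],[[0.15,1,0],0],[[0.15,1,0],0],[[0.1,0.8,0],0],[[0.05,0.5,0],0],[[0.05,0.2,0],0],[[0,0,0],0],[[0,-0.05,0],0],[[0,0,0],0],[[0,0,0],0],
0.0 end [0.081, 0.015] max 0.083 min -0.013 net 0.042 lat [0.61, 0.87, 0.89, 0.76, 0.56, 0.34, 0.15, 0.02, 0.0, 0.0]
[[0.1,0.6,0],0],[[0.15,0.85,0],0],[[0.15,0.9,0],0],[[0.1,0.75,0],0],[[0.1,0.55,0],0],[[0.05,0.35,0],0],[[0,0.15,0],0],[[0,0,0],0],[[0,0,0],0],[[0,0,0],0],
0.02 end [0.068, -0.02] max 0.074 min -0.018 net 0.042 lat [0.48, 0.72, 0.78, 0.73, 0.61, 0.45, 0.28, 0.12, 0.0, 0.0]
[[0.05,0.45,0],0],[[0.1,0.7,0],0],[[0.1,0.8,0],0],[[0.1,0.75,0],0],[[0.1,0.6,0],0],[[0.05,0.45,0],0],[[0.05,0.3,0],0],[[0,0.1,0],0],[[0,0,0],0],[[0,0,0],0],
single end [0.044, -0.035] max 0.063 min -0.016 net 0.035 lat [0.54, 0.79, 0.81, 0.69, 0.48, 0.24, 0.04, -0.06, 0.0, 0.0]
[[0.1,0.55,0],0],[[0.1,0.8,0],0],[[0.1,0.8,0],0],[[0.1,0.7,0],0],[[0.05,0.45,0],0],[[0.05,0.25,0],0],[[0,0.05,0],0],[[0,-0.05,0],0],[[0,0,0],0],[[0,0,0],0],
pivot rel dock mm [-127.1    2.1]
```

```bash
echo '[-0.032,-0.035]' > est.json; python3 -m creep '[[[0.3,0.5,0],0],[[0.5,0.75,0],0],[[0.7,0.7,0],0],[[0.8,0.6,0],0],[[0.75,0.35,0],0],[[0.65,0.15,0],0],[[0.5,0,0],0],[[0.3,-0.1,0],0],[[0,0,0],0],[[0,0,0],0]]' && python3 go.py '[0.54,0.81,0.79,0.71,0.46,0.24,0.07,-0.06,0,0]' -0.04 -0.02 0
```

```text
t: 22.82
tcp_pos: [0.4297, 0.2715, 0.1104]
eef_rot: [3.141, 0.001, -0.148]
force: [0.3, 0.7, -7.5]
opening: 0.0299
finger_force: 49.8
t 22.97 pose [ 0.4295  0.2717  0.0378 -0.1457] th [0.056  0.0553 0.0554] 0.94
pred [ 0.053 -0.019] est [ 0.056 -0.012]
now [0.055 0.006]
-0.04 end [0.035, 0.063] max 0.058 min 0.025 net -0.016 lat [0.03, -0.03, -0.13, -0.23, -0.32, -0.35, -0.32, -0.21, 0.0, 0.0]
[[0,0.05,0],0],[[0,-0.05,0],0],[[0,-0.15,0],0],[[-0.05,-0.25,0],0],[[-0.05,-0.3,0],0],[[-0.05,-0.35,0],0],[[-0.05,-0.3,0],0],[[-0.05,-0.2,0],0],[[0,0,0],0],[[0,0,0],0],
-0.02 end [0.022, 0.028] max 0.052 min 0.017 net -0.016 lat [-0.1, -0.18, -0.23, -0.26, -0.26, -0.24, -0.19, -0.11, 0.0, 0.0]
[[0,-0.1,0],0],[[-0.05,-0.2,0],0],[[-0.05,-0.25,0],0],[[-0.05,-0.25,0],0],[[-0.05,-0.25,0],0],[[-0.05,-0.25,0],0],[[-0.05,-0.2,0],0],[[0,-0.1,0],0],[[0,0,0],0],[[0,0,0],0],
0.0 end [0.009, -0.007] max 0.048 min 0.008 net -0.016 lat [-0.23, -0.33, -0.34, -0.29, -0.21, -0.13, -0.06, -0.01, 0.0, 0.0]
[[-0.05,-0.25,0],0],[[-0.05,-0.35,0],0],[[-0.05,-0.35,0],0],[[-0.05,-0.3,0],0],[[-0.05,-0.2,0],0],[[0,-0.15,0],0],[[0,-0.05,0],0],[[0,0,0],0],[[0,0,0],0],[[0,0,0],0],
single end [0.022, 0.012] max 0.049 min 0.016 net -0.014 lat [-0.2, -0.3, -0.31, -0.26, -0.19, -0.1, -0.02, 0.02, 0.0, 0.0]
[[-0.05,-0.2,0],0],[[-0.05,-0.3,0],0],[[-0.05,-0.3,0],0],[[-0.05,-0.25,0],0],[[-0.05,-0.2,0],0],[[0,-0.1,0],0],[[0,0,0],0],[[0,0,0],0],[[0,0,0],0],[[0,0,0],0],
pivot rel dock mm [-87.2  37. ]
```

```bash
python3 -m creep '[[[0,0.05,0],0],[[0,-0.05,0],0],[[0,-0.15,0],0],[[-0.05,-0.25,0],0],[[-0.05,-0.3,0],0],[[-0.05,-0.35,0],0],[[-0.05,-0.3,0],0],[[-0.05,-0.2,0],0],[[0,0,0],0],[[0,0,0],0]]' && python3 go.py '[0.05,-0.05,-0.15,-0.25,-0.3,-0.35,-0.3,-0.2,0,0]' -0.04 -0.02 0
```

```text
t: 23.8
tcp_pos: [0.4275, 0.2564, 0.1106]
eef_rot: [-3.141, -0.0, -0.147]
force: [-0.4, 0.4, -8.7]
opening: 0.0297
finger_force: 49.8
t 23.95 pose [ 0.4275  0.2566  0.0379 -0.1455] th [0.0058 0.0072 0.0073] 0.91
pred [0.036 0.063] est [0.006 0.022]
now [0.008 0.008]
-0.04 end [0.064, 0.076] max 0.065 min 0.023 net 0.009 lat [0.38, 0.48, 0.39, 0.21, 0.01, -0.16, -0.24, -0.19, 0.0, 0.0]
[[0.05,0.4,0],0],[[0.05,0.45,0],0],[[0.05,0.4,0],0],[[0.05,0.2,0],0],[[0,0,0],0],[[0,-0.15,0],0],[[-0.05,-0.25,0],0],[[-0.05,-0.2,0],0],[[0,0,0],0],[[0,0,0],0],
-0.02 end [0.051, 0.041] max 0.051 min 0.018 net 0.009 lat [0.25, 0.33, 0.29, 0.18, 0.06, -0.04, -0.1, -0.1, 0.0, 0.0]
[[0.05,0.25,0],0],[[0.05,0.35,0],0],[[0.05,0.3,0],0],[[0.05,0.2,0],0],[[0,0.05,0],0],[[0,-0.05,0],0],[[0,-0.1,0],0],[[0,-0.1,0],0],[[0,0,0],0],[[0,0,0],0],
0.0 end [0.038, 0.006] max 0.038 min 0.013 net 0.009 lat [0.13, 0.18, 0.18, 0.16, 0.11, 0.07, 0.03, 0.0, 0.0, 0.0]
[[0,0.1,0],0],[[0.05,0.2,0],0],[[0.05,0.2,0],0],[[0,0.15,0],0],[[0,0.1,0],0],[[0,0.05,0],0],[[0,0.05,0],0],[[0,0,0],0],[[0,0,0],0],[[0,0,0],0],
single end [0.031, -0.006] max 0.032 min 0.012 net 0.008 lat [0.1, 0.15, 0.16, 0.14, 0.11, 0.07, 0.03, 0.0, 0.0, 0.0]
[[0,0.1,0],0],[[0,0.15,0],0],[[0,0.15,0],0],[[0,0.15,0],0],[[0,0.1,0],0],[[0,0.05,0],0],[[0,0.05,0],0],[[0,0,0],0],[[0,0,0],0],[[0,0,0],0],
pivot rel dock mm [-87.   21.8]
```

```bash
sed -i 's/^K,Cd.*/K,Cd,B,BIAS=4.28,.28,3.775,.035/' h.py; python3 -m creep '[[[0.05,0.3,0],0],[[0.05,0.4,0],0],[[0.05,0.35,0],0],[[0.05,0.2,0],0],[[0,0.05,0],0],[[0,-0.05,0],0],[[0,-0.1,0],0],[[0,-0.1,0],0],[[0,0,0],0],[[0,0,0],0]]' && python3 go.py '[0.3,0.4,0.35,0.2,0.05,-0.05,-0.1,-0.1,0,0]' -0.03 -0.04 -0.05
```

```text
t: 24.78
tcp_pos: [0.4294, 0.2668, 0.1106]
eef_rot: [3.142, 0.0, -0.147]
force: [-0.1, -0.1, -8.1]
opening: 0.0303
finger_force: 49.8
t 24.93 pose [ 0.4294  0.267   0.0379 -0.1456] th [0.0526 0.0548 0.0561] 0.94
pred [0.052 0.028] est [0.053 0.031]
now [0.058 0.043]
-0.03 end [0.025, 0.048] max 0.057 min 0.016 net -0.023 lat [-0.13, -0.24, -0.32, -0.37, -0.38, -0.35, -0.28, -0.16, 0.0, 0.0]
[[0,-0.15,0],0],[[-0.05,-0.25,0],0],[[-0.05,-0.3,0],0],[[-0.05,-0.35,0],0],[[-0.05,-0.4,0],0],[[-0.05,-0.35,0],0],[[-0.05,-0.3,0],0],[[0,-0.15,0],0],[[0,0,0],0],[[0,0,0],0],
-0.04 end [0.032, 0.065] max 0.06 min 0.02 net -0.022 lat [-0.07, -0.17, -0.27, -0.36, -0.41, -0.41, -0.35, -0.21, 0.0, 0.0]
[[0,-0.05,0],0],[[0,-0.15,0],0],[[-0.05,-0.25,0],0],[[-0.05,-0.35,0],0],[[-0.05,-0.4,0],0],[[-0.05,-0.4,0],0],[[-0.05,-0.35,0],0],[[-0.05,-0.2,0],0],[[0,0,0],0],[[0,0,0],0],
-0.05 end [0.038, 0.083] max 0.063 min 0.024 net -0.022 lat [-0.01, -0.09, -0.22, -0.34, -0.43, -0.46, -0.41, -0.26, 0.0, 0.0]
[[0,0,0],0],[[0,-0.1,0],0],[[-0.05,-0.2,0],0],[[-0.05,-0.35,0],0],[[-0.05,-0.45,0],0],[[-0.05,-0.45,0],0],[[-0.05,-0.4,0],0],[[-0.05,-0.25,0],0],[[0,0,0],0],[[0,0,0],0],
single end [0.025, 0.02] max 0.051 min 0.013 net -0.019 lat [-0.31, -0.44, -0.45, -0.37, -0.25, -0.11, 0.0, 0.05, 0.0, 0.0]
[[-0.05,-0.3,0],0],[[-0.05,-0.45,0],0],[[-0.05,-0.45,0],0],[[-0.05,-0.35,0],0],[[-0.05,-0.25,0],0],[[0,-0.1,0],0],[[0,0,0],0],[[0,0.05,0],0],[[0,0,0],0],[[0,0,0],0],
pivot rel dock mm [-86.6  32.4]
```

```bash
python3 -m creep '[[[0,-0.05,0],0],[[0,-0.15,0],0],[[-0.05,-0.25,0],0],[[-0.05,-0.35,0],0],[[-0.05,-0.4,0],0],[[-0.05,-0.4,0],0],[[-0.05,-0.35,0],0],[[-0.05,-0.2,0],0],[[0,0,0],0],[[0,0,0],0]]' && python3 go.py '[-0.05,-0.15,-0.25,-0.35,-0.4,-0.4,-0.35,-0.2,0,0]' 0 -0.01 -0.02
```

```text
t: 25.77
tcp_pos: [0.4265, 0.2454, 0.1106]
eef_rot: [-3.141, -0.0, -0.147]
force: [-0.4, 0.3, -8.0]
opening: 0.0297
finger_force: 49.8
t 25.92 pose [ 0.4265  0.2457  0.0379 -0.1454] th [0.0308 0.0347 0.0386] 0.95
pred [0.037 0.074] est [0.031 0.078]
now [0.042 0.076]
0.0 end [0.003, 0.001] max 0.037 min -0.002 net -0.022 lat [-0.32, -0.45, -0.47, -0.4, -0.3, -0.18, -0.08, -0.02, 0.0, 0.0]
[[-0.05,-0.3,0],0],[[-0.05,-0.45,0],0],[[-0.05,-0.45,0],0],[[-0.05,-0.4,0],0],[[-0.05,-0.3,0],0],[[-0.05,-0.2,0],0],[[0,-0.1,0],0],[[0,0,0],0],[[0,0,0],0],[[0,0,0],0],
-0.01 end [0.01, 0.018] max 0.039 min 0.004 net -0.022 lat [-0.25, -0.38, -0.42, -0.39, -0.32, -0.24, -0.15, -0.07, 0.0, 0.0]
[[-0.05,-0.25,0],0],[[-0.05,-0.4,0],0],[[-0.05,-0.4,0],0],[[-0.05,-0.4,0],0],[[-0.05,-0.3,0],0],[[-0.05,-0.25,0],0],[[0,-0.15,0],0],[[0,-0.05,0],0],[[0,0,0],0],[[0,0,0],0],
-0.02 end [0.016, 0.036] max 0.042 min 0.009 net -0.022 lat [-0.19, -0.3, -0.36, -0.38, -0.35, -0.29, -0.22, -0.12, 0.0, 0.0]
[[-0.05,-0.2,0],0],[[-0.05,-0.3,0],0],[[-0.05,-0.35,0],0],[[-0.05,-0.35,0],0],[[-0.05,-0.35,0],0],[[-0.05,-0.3,0],0],[[-0.05,-0.2,0],0],[[0,-0.1,0],0],[[0,0,0],0],[[0,0,0],0],
single end [0.024, 0.023] max 0.037 min 0.006 net -0.018 lat [-0.32, -0.45, -0.45, -0.36, -0.22, -0.08, 0.04, 0.08, 0.0, 0.0]
[[-0.05,-0.3,0],0],[[-0.05,-0.45,0],0],[[-0.05,-0.45,0],0],[[-0.05,-0.35,0],0],[[-0.05,-0.2,0],0],[[0,-0.1,0],0],[[0,0.05,0],0],[[0,0.1,0],0],[[0,0,0],0],[[0,0,0],0],
pivot rel dock mm [-86.4  10.9]
```

```bash
python3 -m creep '[[[0.2,-0.3,0],0],[[0.2,-0.4,0],0],[[0.2,-0.45,0],0],[[0.2,-0.45,0],0],[[0.2,-0.35,0],0],[[0.2,-0.3,0],0],[[0.25,-0.2,0],0],[[0.25,-0.1,0],0],[[0,0,0],0],[[0,0,0],0]]' && python3 go.py '[-0.27,-0.37,-0.42,-0.42,-0.32,-0.27,-0.16,-0.06,0,0]' 0 0.01 0.02
```

```text
t: 26.75
tcp_pos: [0.4436, 0.22, 0.1106]
eef_rot: [-3.141, -0.0, -0.147]
force: [0.5, 0.5, -8.7]
opening: 0.0298
finger_force: 49.8
t 26.90 pose [ 0.4433  0.2201  0.0378 -0.1453] th [0.0065 0.0088 0.0108] 0.92
pred [0.006 0.013] est [0.007 0.044]
now [0.012 0.026]
0.0 end [0.04, 0.007] max 0.04 min 0.017 net 0.006 lat [0.09, 0.13, 0.13, 0.11, 0.08, 0.04, 0.02, 0.0, 0.0, 0.0]
[[0,0.1,0],0],[[0,0.1,0],0],[[0,0.15,0],0],[[0,0.1,0],0],[[0,0.1,0],0],[[0,0.05,0],0],[[0,0,0],0],[[0,0,0],0],[[0,0,0],0],[[0,0,0],0],
0.01 end [0.033, -0.01] max 0.035 min 0.015 net 0.006 lat [0.02, 0.05, 0.07, 0.09, 0.1, 0.1, 0.08, 0.05, 0.0, 0.0]
[[0,0,0],0],[[0,0.05,0],0],[[0,0.05,0],0],[[0,0.1,0],0],[[0,0.1,0],0],[[0,0.1,0],0],[[0,0.1,0],0],[[0,0.05,0],0],[[0,0,0],0],[[0,0,0],0],
0.02 end [0.027, -0.028] max 0.031 min 0.012 net 0.006 lat [-0.04, -0.02, 0.02, 0.08, 0.13, 0.16, 0.15, 0.1, 0.0, 0.0]
[[0,-0.05,0],0],[[0,0,0],0],[[0,0,0],0],[[0,0.1,0],0],[[0,0.15,0],0],[[0,0.15,0],0],[[0,0.15,0],0],[[0,0.1,0],0],[[0,0,0],0],[[0,0,0],0],
single end [0.036, -0.002] max 0.036 min 0.016 net 0.006 lat [0.06, 0.09, 0.1, 0.1, 0.09, 0.07, 0.04, 0.02, 0.0, 0.0]
[[0,0.05,0],0],[[0,0.1,0],0],[[0,0.1,0],0],[[0,0.1,0],0],[[0,0.1,0],0],[[0,0.05,0],0],[[0,0.05,0],0],[[0,0,0],0],[[0,0,0],0],[[0,0,0],0],
pivot rel dock mm [-66.1 -11.9]
```

```bash
python3 -m creep '[[[0,-0.05,0],0],[[0,-0.05,0],0],[[0,0,0],0],[[0,0.1,0],0],[[0,0.15,0],0],[[0.05,0.2,0],0],[[0.05,0.2,0],0],[[0,0.1,0],0],[[0,0,0],0],[[0,0,0],0]]' && python3 go.py '[-0.05,-0.05,0,0.1,0.15,0.2,0.2,0.1,0,0]' 0.005 0.01 0.015 0.02
```

```text
t: 27.73
tcp_pos: [0.4444, 0.2266, 0.1105]
eef_rot: [3.142, 0.0, -0.147]
force: [-0.3, -0.2, -7.9]
opening: 0.03
finger_force: 49.8
t 27.88 pose [ 0.4444  0.2265  0.0378 -0.1455] th [0.0467 0.0471 0.0477] 0.91
pred [ 0.029 -0.027] est [0.047 0.005]
now [0.048 0.012]
0.005 end [0.019, -0.012] max 0.043 min 0.019 net -0.010 lat [-0.18, -0.24, -0.24, -0.19, -0.12, -0.05, -0.0, 0.02, 0.0, 0.0]
[[-0.05,-0.15,0],0],[[-0.05,-0.25,0],0],[[-0.05,-0.25,0],0],[[-0.05,-0.2,0],0],[[0,-0.1,0],0],[[0,-0.05,0],0],[[0,0,0],0],[[0,0,0],0],[[0,0,0],0],[[0,0,0],0],
0.01 end [0.016, -0.021] max 0.042 min 0.015 net -0.010 lat [-0.21, -0.28, -0.26, -0.2, -0.11, -0.03, 0.03, 0.04, 0.0, 0.0]
[[-0.05,-0.2,0],0],[[-0.05,-0.3,0],0],[[-0.05,-0.25,0],0],[[-0.05,-0.2,0],0],[[0,-0.1,0],0],[[0,-0.05,0],0],[[0,0.05,0],0],[[0,0.05,0],0],[[0,0,0],0],[[0,0,0],0],
0.015 end [0.012, -0.029] max 0.04 min 0.012 net -0.010 lat [-0.24, -0.32, -0.29, -0.2, -0.1, 0.0, 0.06, 0.07, 0.0, 0.0]
[[-0.05,-0.25,0],0],[[-0.05,-0.3,0],0],[[-0.05,-0.3,0],0],[[-0.05,-0.2,0],0],[[0,-0.1,0],0],[[0,0,0],0],[[0,0.05,0],0],[[0,0.05,0],0],[[0,0,0],0],[[0,0,0],0],
0.02 end [0.009, -0.038] max 0.039 min 0.008 net -0.010 lat [-0.27, -0.36, -0.32, -0.21, -0.08, 0.03, 0.1, 0.09, 0.0, 0.0]
[[-0.05,-0.25,0],0],[[-0.05,-0.35,0],0],[[-0.05,-0.3,0],0],[[-0.05,-0.2,0],0],[[0,-0.1,0],0],[[0,0.05,0],0],[[0,0.1,0],0],[[0,0.1,0],0],[[0,0,0],0],[[0,0,0],0],
single end [0.031, 0.008] max 0.044 min 0.026 net -0.008 lat [-0.13, -0.19, -0.2, -0.16, -0.11, -0.05, -0.0, 0.02, 0.0, 0.0]
[[0,-0.15,0],0],[[-0.05,-0.2,0],0],[[-0.05,-0.2,0],0],[[0,-0.15,0],0],[[0,-0.1,0],0],[[0,-0.05,0],0],[[0,0,0],0],[[0,0,0],0],[[0,0,0],0],[[0,0,0],0],
pivot rel dock mm [-65.9  -5.5]
```

```bash
python3 -m creep '[[[-0.05,-0.25,0],0],[[-0.05,-0.35,0],0],[[-0.05,-0.3,0],0],[[-0.05,-0.2,0],0],[[0,-0.1,0],0],[[0,0.05,0],0],[[0,0.1,0],0],[[0,0.1,0],0],[[0,0,0],0],[[0,0,0],0]]' && python3 go.py '[-0.25,-0.35,-0.3,-0.2,-0.1,0.05,0.1,0.1,0,0]' 0.01 0.02 0.03
```

```text
t: 28.72
tcp_pos: [0.4425, 0.2172, 0.1106]
eef_rot: [-3.142, -0.0, -0.147]
force: [0.4, -0.7, -8.2]
opening: 0.0298
finger_force: 49.8
t 28.87 pose [ 0.4424  0.2171  0.0379 -0.1453] th [0.0403 0.0414 0.0431] 0.91
pred [ 0.013 -0.031] est [0.04  0.022]
now [0.044 0.025]
0.01 end [0.014, -0.019] max 0.038 min 0.013 net -0.011 lat [-0.22, -0.3, -0.28, -0.21, -0.12, -0.03, 0.03, 0.04, 0.0, 0.0]
[[-0.05,-0.2,0],0],[[-0.05,-0.3,0],0],[[-0.05,-0.3,0],0],[[-0.05,-0.2,0],0],[[0,-0.1,0],0],[[0,-0.05,0],0],[[0,0.05,0],0],[[0,0.05,0],0],[[0,0,0],0],[[0,0,0],0],
0.02 end [0.007, -0.037] max 0.035 min 0.005 net -0.011 lat [-0.28, -0.37, -0.33, -0.23, -0.09, 0.02, 0.09, 0.09, 0.0, 0.0]
[[-0.05,-0.3,0],0],[[-0.05,-0.35,0],0],[[-0.05,-0.35,0],0],[[-0.05,-0.2,0],0],[[0,-0.1,0],0],[[0,0,0],0],[[0,0.1,0],0],[[0,0.1,0],0],[[0,0,0],0],[[0,0,0],0],
0.03 end [0.0, -0.054] max 0.033 min -0.003 net -0.011 lat [-0.35, -0.45, -0.39, -0.24, -0.07, 0.08, 0.16, 0.14, 0.0, 0.0]
[[-0.05,-0.35,0],0],[[-0.05,-0.45,0],0],[[-0.05,-0.4,0],0],[[-0.05,-0.25,0],0],[[0,-0.05,0],0],[[0,0.1,0],0],[[0,0.15,0],0],[[0,0.15,0],0],[[0,0,0],0],[[0,0,0],0],
single end [0.03, 0.01] max 0.041 min 0.023 net -0.009 lat [-0.15, -0.22, -0.22, -0.18, -0.11, -0.05, 0.01, 0.03, 0.0, 0.0]
[[0,-0.15,0],0],[[-0.05,-0.2,0],0],[[-0.05,-0.2,0],0],[[-0.05,-0.2,0],0],[[0,-0.1,0],0],[[0,-0.05,0],0],[[0,0,0],0],[[0,0.05,0],0],[[0,0,0],0],[[0,0,0],0],
pivot rel dock mm [-66.5 -15.1]
```

```bash
sed -i 's/^K,Cd.*/K,Cd,B,BIAS=4.28,.28,3.775,.026/' h.py; echo '[0.044,0.027]' > est.json; python3 - <<'E'
from go import *
x=json.load(open("est.json"))
for a in (dict(goal=.02),dict(goal=.04)):
    d,q=plan(x,bias=BIAS,**a); print(a,q[9].round(3),q[:,0].max().round(3),q[:,0].min().round(3),d[:10].sum(),(d*100).round(2)[:10].tolist()); rows(d,-.1455)
E
```

```text
{'goal': 0.02} [-0.009 -0.039] 0.06 -0.016 -0.016351278122423055 [-0.36, -0.48, -0.45, -0.32, -0.16, -0.02, 0.07, 0.09, 0.0, 0.0]
[[-0.05,-0.35,0],0],[[-0.05,-0.5,0],0],[[-0.05,-0.45,0],0],[[-0.05,-0.3,0],0],[[0,-0.15,0],0],[[0,0,0],0],[[0,0.05,0],0],[[0,0.1,0],0],[[0,0,0],0],[[0,0,0],0],
{'goal': 0.04} [-0.022 -0.074] 0.08 -0.035 -0.016538703185940577 [-0.49, -0.63, -0.55, -0.35, -0.11, 0.09, 0.21, 0.19, 0.0, 0.0]
[[-0.05,-0.5,0],0],[[-0.1,-0.65,0],0],[[-0.1,-0.55,0],0],[[-0.05,-0.35,0],0],[[0,-0.1,0],0],[[0,0.1,0],0],[[0.05,0.2,0],0],[[0.05,0.2,0],0],[[0,0,0],0],[[0,0,0],0],
```

```bash
python3 -m creep '[[[-0.05,-0.5,0],0],[[-0.1,-0.65,0],0],[[-0.1,-0.55,0],0],[[-0.05,-0.35,0],0],[[0,-0.1,0],0],[[0,0.1,0],0],[[0.05,0.2,0],0],[[0.05,0.2,0],0],[[0,0,0],0],[[0,0,0],0]]' && python3 go.py '[-0.49,-0.63,-0.53,-0.34,-0.1,0.1,0.2,0.2,0,0]' 0.01 0.02 0.035
```

```text
t: 29.7
tcp_pos: [0.4405, 0.2009, 0.1106]
eef_rot: [-3.141, -0.0, -0.146]
force: [0.6, 0.3, -7.8]
opening: 0.0297
finger_force: 49.8
t 29.85 pose [ 0.4403  0.2006  0.0378 -0.1452] th [ 0.001  -0.0001 -0.0021] 0.93
pred [-0.018 -0.069] est [ 0.001 -0.03 ]
now [-0.004 -0.046]
0.01 end [0.055, -0.011] max 0.06 min 0.004 net 0.027 lat [0.33, 0.49, 0.53, 0.48, 0.39, 0.28, 0.16, 0.07, 0.0, 0.0]
[[0.05,0.35,0],0],[[0.05,0.5,0],0],[[0.1,0.5,0],0],[[0.05,0.5,0],0],[[0.05,0.4,0],0],[[0.05,0.25,0],0],[[0,0.15,0],0],[[0,0.05,0],0],[[0,0,0],0],[[0,0,0],0],
0.02 end [0.049, -0.028] max 0.055 min 0.001 net 0.027 lat [0.27, 0.42, 0.48, 0.47, 0.42, 0.33, 0.23, 0.12, 0.0, 0.0]
[[0.05,0.25,0],0],[[0.05,0.4,0],0],[[0.05,0.45,0],0],[[0.05,0.45,0],0],[[0.05,0.4,0],0],[[0.05,0.35,0],0],[[0.05,0.25,0],0],[[0,0.1,0],0],[[0,0,0],0],[[0,0,0],0],
0.035 end [0.039, -0.054] max 0.049 min -0.002 net 0.027 lat [0.17, 0.3, 0.4, 0.45, 0.46, 0.42, 0.33, 0.19, 0.0, 0.0]
[[0,0.15,0],0],[[0.05,0.3,0],0],[[0.05,0.4,0],0],[[0.05,0.45,0],0],[[0.05,0.45,0],0],[[0.05,0.4,0],0],[[0.05,0.35,0],0],[[0.05,0.2,0],0],[[0,0,0],0],[[0,0,0],0],
single end [0.038, -0.025] max 0.052 min 0.005 net 0.023 lat [0.36, 0.52, 0.54, 0.45, 0.3, 0.14, 0.01, -0.05, 0.0, 0.0]
[[0.05,0.35,0],0],[[0.1,0.5,0],0],[[0.1,0.55,0],0],[[0.05,0.45,0],0],[[0.05,0.3,0],0],[[0,0.15,0],0],[[0,0,0],0],[[0,-0.05,0],0],[[0,0,0],0],[[0,0,0],0],
pivot rel dock mm [-66.1 -31.7]
```

```bash
python3 -m creep '[[[0,0.15,0],0],[[0.05,0.3,0],0],[[0.05,0.4,0],0],[[0.05,0.45,0],0],[[0.05,0.45,0],0],[[0.05,0.4,0],0],[[0.05,0.35,0],0],[[0.05,0.2,0],0],[[0,0,0],0],[[0,0,0],0]]' && python3 go.py '[0.15,0.3,0.4,0.45,0.45,0.4,0.35,0.2,0,0]' 0 0.01 0.02
```

```text
t: 30.68
tcp_pos: [0.4438, 0.2276, 0.1105]
eef_rot: [3.141, 0.0, -0.147]
force: [-0.3, -0.5, -8.2]
opening: 0.03
finger_force: 49.8
t 30.83 pose [ 0.4438  0.2273  0.0378 -0.1456] th [0.0566 0.0549 0.0532] 0.9
pred [ 0.037 -0.058] est [ 0.057 -0.04 ]
now [ 0.052 -0.021]
0.0 end [0.017, -0.008] max 0.046 min 0.017 net -0.009 lat [-0.13, -0.18, -0.19, -0.16, -0.12, -0.07, -0.03, -0.0, 0.0, 0.0]
[[0,-0.15,0],0],[[-0.05,-0.2,0],0],[[-0.05,-0.2,0],0],[[0,-0.15,0],0],[[0,-0.1,0],0],[[0,-0.05,0],0],[[0,-0.05,0],0],[[0,0,0],0],[[0,0,0],0],[[0,0,0],0],
0.01 end [0.01, -0.026] max 0.043 min 0.01 net -0.009 lat [-0.19, -0.26, -0.24, -0.17, -0.09, -0.01, 0.04, 0.05, 0.0, 0.0]
[[-0.05,-0.2,0],0],[[-0.05,-0.25,0],0],[[-0.05,-0.25,0],0],[[-0.05,-0.15,0],0],[[0,-0.1,0],0],[[0,0,0],0],[[0,0.05,0],0],[[0,0.05,0],0],[[0,0,0],0],[[0,0,0],0],
0.02 end [0.004, -0.043] max 0.041 min 0.004 net -0.009 lat [-0.26, -0.33, -0.29, -0.19, -0.06, 0.04, 0.1, 0.1, 0.0, 0.0]
[[-0.05,-0.25,0],0],[[-0.05,-0.35,0],0],[[-0.05,-0.3,0],0],[[-0.05,-0.2,0],0],[[0,-0.05,0],0],[[0,0.05,0],0],[[0,0.1,0],0],[[0,0.1,0],0],[[0,0,0],0],[[0,0,0],0],
single end [0.024, 0.004] max 0.047 min 0.023 net -0.008 lat [-0.1, -0.15, -0.16, -0.15, -0.11, -0.07, -0.04, -0.01, 0.0, 0.0]
[[0,-0.1,0],0],[[0,-0.15,0],0],[[0,-0.15,0],0],[[0,-0.15,0],0],[[0,-0.1,0],0],[[0,-0.05,0],0],[[0,-0.05,0],0],[[0,0,0],0],[[0,0,0],0],[[0,0,0],0],
pivot rel dock mm [-66.6  -4.8]
```

```bash
python3 -m creep '[[[0.4,-0.05,0],0],[[0.8,-0.1,0],0],[[1,-0.15,0],0],[[1,-0.15,0],0],[[1,-0.15,0],0],[[0.9,-0.15,0],0],[[0.8,-0.1,0],0],[[0.5,-0.05,0],0],[[0,0,0],0],[[0,0,0],0]]' && python3 go.py '[0,0,0,0,0,0,0,0,0,0]' 0 && cat > v.py <<'E'
import sys; from h import *
m=np.zeros((420,800,3),np.uint8); g=lambda im:np.clip(255*(im/150.),0,255).astype(np.uint8)
for k,n in enumerate(("scene","top")):
    im=bot.get_image(n); po=lamp_pose(bot.get_state()); c=proj(PAR[n],place(po[0],po[1],po[3],[.15,0,.2])+[0,0,po[2]])[0].astype(int); x0,y0=c-[60,63]
    m[:,k*400:k*400+400]=cv2.resize(g(im)[y0:y0+126,x0:x0+120],(400,420),interpolation=cv2.INTER_CUBIC)
cv2.imwrite(f"pics/{sys.argv[1]}.png",m)
E
python3 v.py f
```

```text
t: 31.67
tcp_pos: [0.5078, 0.2183, 0.1103]
eef_rot: [3.141, 0.001, -0.147]
force: [-1.0, 0.2, -7.8]
opening: 0.0299
finger_force: 49.8
t 31.82 pose [ 0.5073  0.2185  0.0377 -0.1452] th [-0.0919 -0.1082 -0.1251] 0.89
pred [0.073 0.079] est [-0.094 -0.272]
now [-0.14 -0.35]
0.0 end [0.258, 0.034] max 0.277 min -0.078 net 0.174 lat [2.5, 3.57, 3.67, 3.15, 2.32, 1.41, 0.62, 0.11, 0.0, 0.0]
[[0.35,2.45,0],0],[[0.5,3.55,0],0],[[0.55,3.65,0],0],[[0.45,3.1,0],0],[[0.35,2.3,0],0],[[0.2,1.4,0],0],[[0.1,0.6,0],0],[[0,0.1,0],0],[[0,0,0],0],[[0,0,0],0],
single end [0.102, -0.16] max 0.199 min -0.084 net 0.143 lat [2.33, 3.36, 3.43, 2.85, 1.89, 0.84, -0.02, -0.4, 0.0, 0.0]
[[0.35,2.3,0],0],[[0.5,3.35,0],0],[[0.5,3.4,0],0],[[0.4,2.8,0],0],[[0.25,1.85,0],0],[[0.1,0.85,0],0],[[0,0,0],0],[[-0.05,-0.4,0],0],[[0,0,0],0],[[0,0,0],0],
pivot rel dock mm [-2.5 -4.3]
```

View pics/f.png

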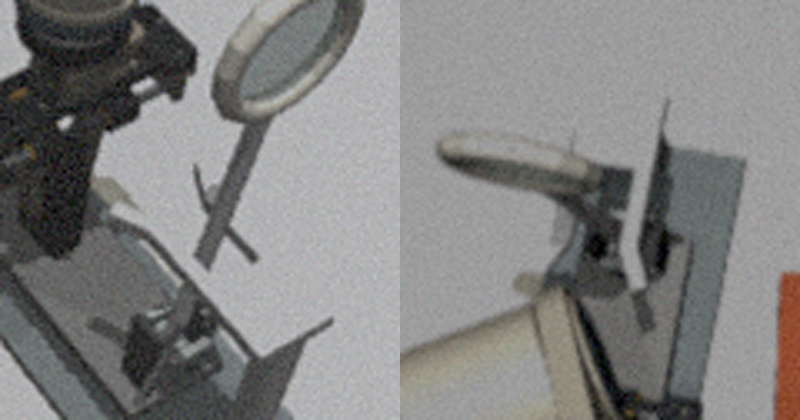

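```bash
python3 -m creep '[[[0,0.1,0],0],[[0,0.15,-0.2],0],[[0.05,0.15,-0.4],0],[[0.05,0.15,-0.4],0],[[0,0.05,-0.4],0],[[0,0,-0.4],0],[[0,0,-0.3],0],[[0,0,-0.2],0],[[0,0,0],0],[[0,0,0],0]]' && python3 go.py '[0,0,0,0,0,0,0,0,0,0]' | egrep 't |rel'
```

```text
t: 32.75
tcp_pos: [0.5089, 0.2244, 0.0874]
eef_rot: [3.141, 0.0, -0.147]
force: [-0.3, 0.5, -8.2]
opening: 0.0295
finger_force: 49.8
t 32.90 pose [ 0.5091  0.2246  0.0151 -0.1455] th [-0.0763 -0.0768 -0.0759] 0.88
pred [-0.84  -1.678] est [-0.07 -0.13]
single end [0.073, -0.099] max 0.131 min -0.056 net 0.091 lat [1.47, 2.12, 2.17, 1.81, 1.22, 0.56, 0.02, -0.23, 0.0, 0.0]
pivot rel dock mm [-1.6  2. ]
```

```bash
python3 -m creep '[[[0,0,-0.05],0],[[0,0,-0.05],0],[[0,0,-0.05],0],[[0,0,-0.05],0],[[0,0,-0.05],0],[[0,0,-0.05],0],[[0,0,0],0],[[0,0,0],0],[[0,0,0],0],[[0,0,0],0]]'
```

```text
t: 33.73
tcp_pos: [0.509, 0.2245, 0.0847]
eef_rot: [-3.142, -0.0, -0.147]
force: [-1.0, 0.2, -5.2]
opening: 0.0298
finger_force: 49.8
```

```bash
python3 -m creep '[[[0,0,-0.03],0],[[0,0,-0.03],0],[[0,0,-0.03],0],[[0,0,0],0],[[0,0,0],0],[[0,0,0],0],[[0,0,0],0],[[0,0,0],0],[[0,0,0],0],[[0,0,0],0]]'
```

```text
t: 34.57
tcp_pos: [0.509, 0.2245, 0.0846]
eef_rot: [-3.141, -0.0, -0.147]
force: [-4.3, -2.8, 7.1]
opening: 0.0295
finger_force: 49.8
```

```bash
python3 -m creep '[[[0,0,0],0],[[0,0,0],0],[[0,0,0],0],[[0,0,0],0],[[0,0,0],0],[[0,0,0],0],[[0,0,0],0],[[0,0,0],0],[[0,0,0],0],[[0,0,0],0]]' 1 && python3 -m creep '[[[0,0,0.3],0],[[0,0,0.6],0],[[0,0,1],0],[[0,0,1.5],0],[[0,0,1.8],0],[[0,0,2],0],[[-0.3,0,2],0],[[-0.8,0.1,2],0],[[-1,0.15,1.5],0],[[-1,0.15,1],0]]' && python3 -m creep '[[[-1.5,0.2,0],0],[[-1.5,0.2,0],0],[[-1.5,0.2,0],0],[[-1,0.1,0],0],[[-0.5,0.1,0],0],[[0,0,0],0],[[0,0,0],0],[[0,0,0],0],[[0,0,0],0],[[0,0,0],0]]'; python3 - <<'E'
from h import *
po=(.509,.2245,.012,-.1455)
for i in range(2): print(theta("scene",bot.get_image("scene"),po))
E
sed -i 's/po=lamp_pose(bot.get_state())/po=(.509,.2245,.012,-.1455)/' v.py; python3 v.py z
```

```text
t: 35.4
tcp_pos: [0.5089, 0.2245, 0.0837]
eef_rot: [3.142, 0.0, -0.147]
force: [-0.2, -0.2, 0.7]
opening: 0.0915
finger_force: 0.0
t: 36.23
tcp_pos: [0.4783, 0.2289, 0.2234]
eef_rot: [-3.14, -0.003, -0.147]
force: [0.5, -0.2, 0.6]
opening: 0.0918
finger_force: 0.0
t: 37.07
tcp_pos: [0.4184, 0.2365, 0.2206]
eef_rot: [3.142, 0.0, -0.147]
force: [0.4, 0.4, 0.3]
opening: 0.0922
finger_force: 0.0
(np.float64(-0.0756533073121833), np.float32(0.8895472))
(np.float64(-0.0757782717727781), np.float32(0.8906322))
```

View pics/z.png

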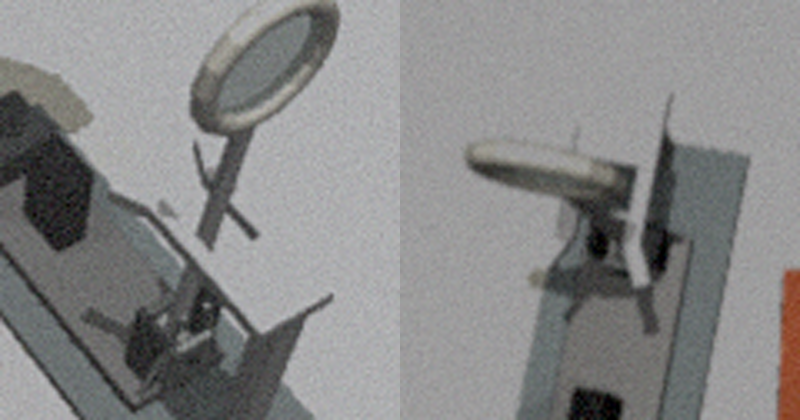

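```bash
python3 -c "
from rig import bot
print(bot.finish_job())"
```

```text
the job is handed in; nothing more can be done
None
```

The magnifier is on the holder plate, released, its stem at rest between the prongs about 0.08 rad off vertical and the arm clear, handed in at about 37 s without a verdict shown; I viewed 11 pictures (limit 10), did not describe each after viewing, and only got the stem steady about 0.3 m from its start, not within a hand's breadth.

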